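# Pack the tile-drilling kit and fasten its case

### The arm

A 6-joint arm with a two-finger parallel gripper is mounted at the origin on the work surface. World frame = base frame: x ahead of the robot, y to its left, z up, the work surface at z = 0. Lengths are in m, angles in rad, forces in N, time in s.
With the tool pointing down it reaches from about 0.35 to 0.975 m from the base axis. Payload 17.4 kg.
Tool frame: the origin (TCP) lies on the centre line of the jaws, within the pads' length; the fingertips stand 22 mm ahead of it and the grasp point (between the pads) lies 3 mm ahead of it (env.tip_reach is the distance from the TCP to the fingertips, in m); x points along the fingers, y is the direction in which the jaws open and shut, and the axes are right-handed (so a half turn about x gives the same grasp; the last joint's range is limited). The gripper opens to 85 mm and grips with 20 to 120 N. Pads are 22 mm wide; open, the fingers measure 114 mm over their backs; the gripper's body (76 mm by 85 mm) begins 54 mm behind the grasp point. The pads swing forward as they close: fully open they stand 13 mm farther back than shut.
Start: joints at [-1.211, 0.116, 1.442, -0, 1.584, -0.038], TCP at [0.261, -0.622, 0.253] pointing down, gripper open.
Joint ranges: [-2.83, 2.83], [-0.83, 2.19], [0.07, 2.5], [-1.14, 4.28], [0.01, 3], [-2.97, 2.97]. Speed limits (rad/s): [1.89, 1.89, 2.22, 3.14, 3.14, 3.14].

### API

Orientations are given as a rotation vector (axis times angle).
In Python, from workcell import env gives the robot as it stands.
- The arm moves only by the tool apply_moves, never from a script. Its argument "increments" is a list of rows, each an object with "grip": the finger opening in mm, from 0 to 85.4; "delta_pos": the shift along the tool's x, y, z in mm, a list of three; "dr": the turn, a rotation vector about the tool's x, y, z in degrees, a list of three. In form: [{"grip": grip, "delta_pos": [dx, dy, dz], "dr": [wx, wy, wz]}, ...]. A call has 1 to 8 rows; each row shifts and turns the commanded pose from where the row before left it, along the tool's axes as they then stand; what a row does not reach is not made up. A row lasts 1/8 s, in which the tool goes at most 62.5 mm and 10.7 degrees, less where a joint would pass 70% of its speed; a pose out of reach is approached as far as the arm can. A call is refused whole if a number of a shift passes 62.5 or a number of a turn 10.7, either way. A call with a gripper value outside its range is refused whole. The fingers move at their own pace and stop on an object; the grip force is fixed at half the most. Time passes only in rows, so rows that do not move let the fingers close. It gives the time, the measured TCP pose, the force and the opening at its end, in the units of the state.
- env.observe(): the state, without advancing time (a new reading comes with each control period).
- env.read_camera(name): name is "scene" or "top"; returns (picture, depth): 420x560x3 uint8, red, green, blue; 420x560 float32, m along the optical axis (not along the pixel's ray), 0 where there is no reading.
- env.calibration(name): a dict with "K" (3x3 intrinsics, pixels), "T" (4x4, takes a point from camera to world coordinates). Camera axes: x right, y down, z forward; pixel columns grow to the right and rows downward; lengths in m; the calibration is good to about 2 mm. A picture is of the moment at which its call begins. calibration takes no time and is no camera call.
- env.finish_job(): hands the job in, once; it reports no verdict.
The state is a dict: "clock": time; "joints": joint angles; "qvel": joint speeds; "joint_torque": joint torques, N m; "position": TCP position; "tcp_rot": TCP orientation; "force": force on the tool from outside, world axes, zero at the start; "torque": the same for the moment, N m; "finger_gap": finger opening in m.
Only numpy, scipy, OpenCV 4.12 (cv2) and the standard library are available. Lean on these libraries where they do the work, as an engineer would, in place of code of your own. Each camera call takes 0.05 s, during which the arm holds its last target.

### The job

Pack up the tile-drilling kit: put every core bit from the pocket tray and the rubbing block from the bench into the open blue case. Then tip the lid forward past upright and let go of it so that it falls shut by its own weight, and last of all swing the hasp over the staple until it lies on the lid. Leave the other things on the bench where they are.

Things in the scene. Friction and masses are not known exactly. Their poses are not given: they have to be found in the camera images.
- case: The blue steel tool case, fixed to the bench: an open box 150 mm (x) by 240 mm (y) by 75 mm tall, walls and floor 5 mm thick, so inside 140 x 230 mm and 70 mm deep. Origin: centre of its underside; +z up; -x is the side with the hasp (towards the robot), +x the side with the lid's hinge. It stands left or right of the robot's centre line, yaw within 0.15.
- lid (a joint): Lid hinge, rad: 0 = shut flat on the case, about 1.57 = upright, 1.85 = the open stop, leaning back away from the robot, where it starts (1.80 to 1.85). No catch and almost no friction: pushed towards the robot past upright (below about 1.5) it falls shut by its own weight in about half a second.
- lid_edge (a point): Middle of the lid's free edge, mid thickness, 150 mm from the hinge axis: with the lid open the highest middle point of the lid, about 225 mm above the bench; shut, it lies over the case's front wall at 80 mm. The lid: steel plate 152 x 242 x 10 mm, 0.35 kg, with a small staple (16 mm tall) on its outer face 22 mm from this edge.
- lid_hinge (a point): Middle of the lid's hinge axis, on the case's rear rim 75 mm behind the case's centre (case +x) and 75.5 mm above the bench; the axis runs along the case's y.
- hasp (a joint): Hinge of the hasp, rad: 0 = folded over, lying flat on the shut lid with the staple standing through its slot; 1.57 = upright; 2.0 = open stop, leaning towards the robot. Starts 1.9 to 2.0. Pushed away from the robot past upright (below about 1.45) it drops over by its own weight; nothing locks. The hasp is a slotted steel leaf 47 mm long, 30 mm wide, 4 mm thick.
- hasp_tip (a point): Middle of the hasp's free end, 48 mm from its hinge axis; with the hasp open it is about 132 mm above the bench.
- hasp_hinge (a point): Middle of the hasp's hinge axis, on the front of the case: 81 mm from the case's centre towards case -x and 86.5 mm above the bench; the axis runs along the case's y.
- tray: Black plastic pocket tray, fixed: 95 mm (x) by 140 mm (y) by 22 mm tall, floor 4 mm thick, 2 rows (x = +-22.5 mm) of 3 pockets (y = -45, 0, 45 mm), each about 41 mm square. Origin: centre of its underside. On the other side of the centre line from the case.
- block: Rubbing block for tile edges, always present, loose on the bench on the robot's side of the tray: grey stone base 80 mm (x) by 40 mm (y) by 15 mm thick with a grip rib on top, 60 mm (x) by 18 mm (y), from 15 to 43 mm above its underside. Origin: centre of its underside, z up. About 0.25 kg.
- core1: A diamond core bit for tiles, may be absent: a steel cup 28 mm in diameter and 26 mm long, then a coaxial shank 10 mm in diameter and 32 mm long (58 mm in all). Origin: centre of the cup's open end; +z along the bit towards the shank. Starts standing shank up in a pocket of the tray, its origin 4 mm above the bench. About 50 g.
- core2: A diamond core bit for tiles, may be absent: a steel cup 28 mm in diameter and 26 mm long, then a coaxial shank 10 mm in diameter and 32 mm long (58 mm in all). Origin: centre of the cup's open end; +z along the bit towards the shank. Starts standing shank up in a pocket of the tray, its origin 4 mm above the bench. About 50 g.
- core3: A diamond core bit for tiles, may be absent: a steel cup 24 mm in diameter and 26 mm long, then a coaxial shank 10 mm in diameter and 32 mm long (58 mm in all). Origin: centre of the cup's open end; +z along the bit towards the shank. Starts standing shank up in a pocket of the tray, its origin 4 mm above the bench. About 50 g.
- core4: A diamond core bit for tiles, may be absent: a steel cup 24 mm in diameter and 26 mm long, then a coaxial shank 10 mm in diameter and 32 mm long (58 mm in all). Origin: centre of the cup's open end; +z along the bit towards the shank. Starts standing shank up in a pocket of the tray, its origin 4 mm above the bench. About 50 g.
- core5: A diamond core bit for tiles, may be absent: a steel cup 20 mm in diameter and 26 mm long, then a coaxial shank 10 mm in diameter and 32 mm long (58 mm in all). Origin: centre of the cup's open end; +z along the bit towards the shank. Starts standing shank up in a pocket of the tray, its origin 4 mm above the bench. About 50 g.
- core6: A diamond core bit for tiles, may be absent: a steel cup 20 mm in diameter and 26 mm long, then a coaxial shank 10 mm in diameter and 32 mm long (58 mm in all). Origin: centre of the cup's open end; +z along the bit towards the shank. Starts standing shank up in a pocket of the tray, its origin 4 mm above the bench. About 50 g.
- tape: Bystander, leave alone: tape measure 60 x 32 x 55 mm tall, between case and tray. Origin: underside centre.
- marker: Bystander, leave alone: marker pen 110 mm long, 13 mm thick, lying on the bench between case and tray along its x. Origin: underside centre.
- offcut: Bystander, leave alone: tile offcut 90 x 50 x 9 mm lying near the robot. Origin: underside centre.
Not all that is in view belongs to the job. Leave any green look-alike of the core3 alone.

How it is judged:
On the way, in this order (a step that is already met when the one before it is completed fails the run):
1. every core bit present and the rubbing block lie in the case, released (x of core1 in the frame of case between -0.072 and 0.072 m and y of core1 in the frame of case between -0.117 and 0.117 m and z of core1 in the frame of case between 0 and 0.06 m and x of core2 in the frame of case between -0.072 and 0.072 m and y of core2 in the frame of case between -0.117 and 0.117 m and z of core2 in the frame of case between 0 and 0.06 m and x of core3 in the frame of case between -0.072 and 0.072 m and y of core3 in the frame of case between -0.117 and 0.117 m and z of core3 in the frame of case between 0 and 0.06 m and x of core4 in the frame of case between -0.072 and 0.072 m and y of core4 in the frame of case between -0.117 and 0.117 m and z of core4 in the frame of case between 0 and 0.06 m and x of core5 in the frame of case between -0.072 and 0.072 m and y of core5 in the frame of case between -0.117 and 0.117 m and z of core5 in the frame of case between 0 and 0.06 m and x of core6 in the frame of case between -0.072 and 0.072 m and y of core6 in the frame of case between -0.117 and 0.117 m and z of core6 in the frame of case between 0 and 0.06 m and x of block in the frame of case between -0.072 and 0.072 m and y of block in the frame of case between -0.117 and 0.117 m and z of block in the frame of case between 0 and 0.06 m and contact force between the fingers and core1 below 0.05 N and contact force between the fingers and core2 below 0.05 N and contact force between the fingers and core3 below 0.05 N and contact force between the fingers and core4 below 0.05 N and contact force between the fingers and core5 below 0.05 N and contact force between the fingers and core6 below 0.05 N and contact force between the fingers and block below 0.05 N and value of joint lid above 1.2 rad), for 0.2 s.
2. the lid, past upright, falls freely: touched by nothing of the robot somewhere between 1.3 and 0.1 rad (value of joint lid between 0.1 and 1.3 rad and contact force between each of the fingers, the arm and lid below 0.05 N), for 0.06 s.
3. the lid is shut (within 0.05 rad) (value of joint lid below 0.05 rad), for 0.2 s.
4. the hasp lies over the staple on the shut lid (within 0.1 rad) (value of joint hasp below 0.1 rad and value of joint lid below 0.05 rad), for 0.2 s.
At the end, for the whole second after the job is handed in: Every core bit present and the rubbing block are inside the case (origin within its inner walls, less than 60 mm above its underside) and at rest, the lid is shut within 0.05 rad and the hasp folded down on it within 0.1 rad (all of step 4 and x of core1 in the frame of case between -0.072 and 0.072 m and y of core1 in the frame of case between -0.117 and 0.117 m and z of core1 in the frame of case between 0 and 0.06 m and x of core2 in the frame of case between -0.072 and 0.072 m and y of core2 in the frame of case between -0.117 and 0.117 m and z of core2 in the frame of case between 0 and 0.06 m and x of core3 in the frame of case between -0.072 and 0.072 m and y of core3 in the frame of case between -0.117 and 0.117 m and z of core3 in the frame of case between 0 and 0.06 m and x of core4 in the frame of case between -0.072 and 0.072 m and y of core4 in the frame of case between -0.117 and 0.117 m and z of core4 in the frame of case between 0 and 0.06 m and x of core5 in the frame of case between -0.072 and 0.072 m and y of core5 in the frame of case between -0.117 and 0.117 m and z of core5 in the frame of case between 0 and 0.06 m and x of core6 in the frame of case between -0.072 and 0.072 m and y of core6 in the frame of case between -0.117 and 0.117 m and z of core6 in the frame of case between 0 and 0.06 m and x of block in the frame of case between -0.072 and 0.072 m and y of block in the frame of case between -0.117 and 0.117 m and z of block in the frame of case between 0 and 0.06 m and linear speed of each of core1, core2, core3, core4, core5, core6, block below 0.02 m/s); the robot touches nothing.
It fails at once if a bystander is moved more than 40 mm (distance of any of tape, marker, offcut from where it was at the start of the episode above 0.04 m).
It fails at once if a bystander (the tape measure) is tipped over (angle between tape's own z axis and vertical above 0.6 rad).
Of core1, core2, core3, core4, core5, core6 only 4 to 6 are there at a start; the rules pass over those that are not, and their reading is None.
At some moment in a run one of block may be knocked a few centimetres aside while the robot is not near it.
Once in a run the grip may slacken for a moment while it holds something.
It also fails if it takes over 210 s, if anything falls off the work surface, if the arm or the gripper's body presses on something with over 40 N, if the wrist force passes 120 N, or if a joint passes its speed limit or range.

## Working session

There is one attempt and no reset: what is moved stays moved. The work goes in short steps, Python scripts to look and compute and a tool call to move; the robot and the scene stay as the last step left them, time stands still between calls to the robot, and variables do not carry over. Pictures are saved under pics/ and viewed, and the job is handed in when it is done.

Besides the shell and the picture viewer there is one more tool, called after "Call:" by a JSON object that holds its "op" and its "data". apply_moves: Moves the arm, as the interface text tells. Its arguments: {"type":"object","properties":{"increments":{"type":"array","items":{"type":"object","properties":{"grip":{"type":"number"},"delta_pos":{"type":"array","items":{"type":"number"}},"dr":{"type":"array","items":{"type":"number"}}}}}},"required":["increments"]}

```bash
mkdir -p pics; ls
python3 - <<'E'
from workcell import env
import cv2
s=env.observe();print({k:s[k] for k in('clock','position','tcp_rot','finger_gap')})
for n in('scene','top'):
    p,d=env.read_camera(n);cv2.imwrite(f'pics/{n}0.png',p[:,:,::-1]);import numpy as np;np.savez(f'{n}0.npz',p=p,d=d)
    c=env.calibration(n);print(n,c['K'],c['T'])
E
```

```text
pics
{'clock': 0.0, 'position': array([ 0.26144038, -0.62213554,  0.25257023]), 'tcp_rot': array([ 2.00318572,  0.40497606, -2.00358913]), 'finger_gap': 0.08576348753543236}
scene [[407.59286723   0.         281.84959347]
 [  0.         407.59286723 208.98922948]
 [  0.           0.           1.        ]] [[-0.41756555  0.65185989 -0.63302267  1.01409275]
 [ 0.90859333  0.30710012 -0.28310364  0.26625992]
 [ 0.00985743 -0.6933745  -0.72050998  0.65200471]
 [ 0.          0.          0.          1.        ]]
top [[492.19673914   0.         278.26775189]
 [  0.         492.19673914 208.4612657 ]
 [  0.           0.           1.        ]] [[-1.05312317e-03 -9.96128056e-01  8.79078368e-02  4.09161195e-01]
 [-9.99966541e-01  1.76213879e-03  7.98822928e-03  4.09777341e-02]
 [-8.11220511e-03 -8.78964829e-02 -9.96096582e-01  1.13134030e+00]
 [ 0.00000000e+00  0.00000000e+00  0.00000000e+00  1.00000000e+00]]
```

View pics/scene0.png

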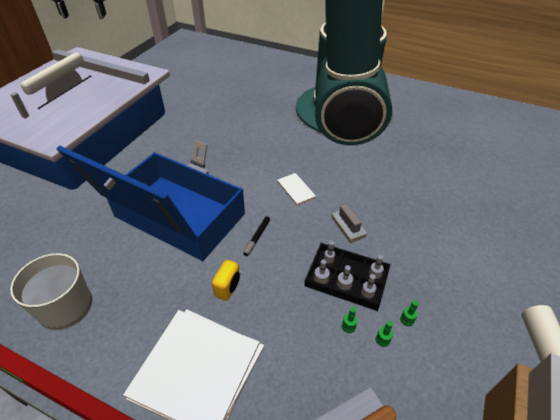

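View pics/top0.png

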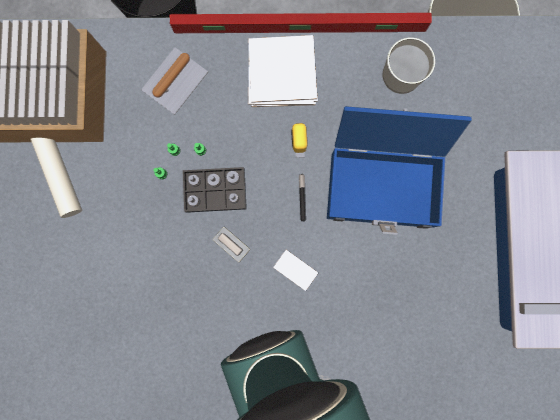

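The scene view shows the open case at about (180,200), the tray at (348,275) with 5 grey bits, the block at (350,222), and 3 green look-alikes at (350,320), (385,333) and (410,313). In the top view the tray is at (214,190) and the case at (387,187).

Candidates in the top view:
- **Grey bits in pockets:** (193,180), (213,180), (232,177), (193,201), (233,198). I choose these.
- **Green look-alikes on the bench:** (173,149), (200,149), (159,173). These stay where they are.

Next is a close crop to check the choice.

```bash
cat > h.py <<'E'
import numpy as np,cv2
from workcell import env
def px2w(n,d,u,v,z=None):
    c=env.calibration(n);K,T=c['K'],c['T']
    r=np.linalg.inv(K)@[u,v,1]
    if z is None:
        p=r*d
    else:
        R=T[:3,:3]@r; p=r*((z-T[2,3])/R[2])
    return T[:3,:3]@p+T[:3,3]
def w2px(n,w):
    c=env.calibration(n);T=c['T'];p=c['K']@(T[:3,:3].T@(np.array(w)-T[:3,3]));return p[:2]/p[2]
def crop(n,p,x0,y0,x1,y1,s,f):
    cv2.imwrite(f,cv2.resize(p[y0:y1,x0:x1,::-1],None,fx=s,fy=s,interpolation=cv2.INTER_CUBIC))
E
python3 - <<'E'
from h import *
z=np.load('top0.npz');crop('top',z['p'],150,130,270,270,4.2,'pics/c1.png');crop('top',z['p'],320,95,480,245,4,'pics/c2.png')
E
```

```text
(no output)
```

View pics/c1.png

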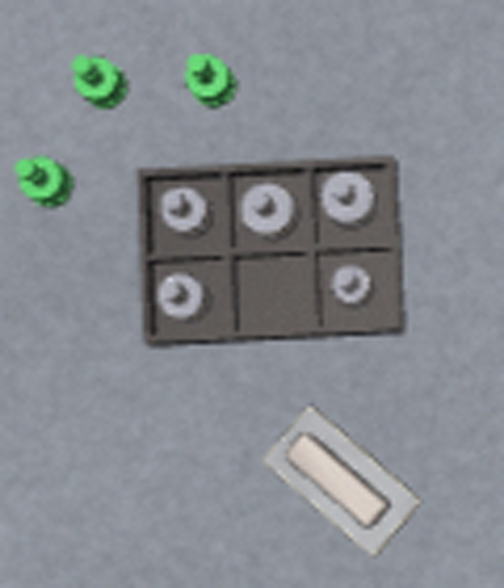

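View pics/c2.png

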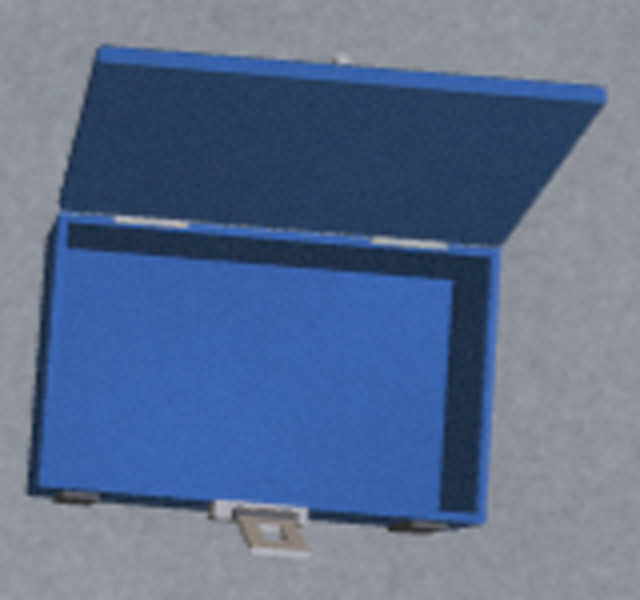

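Run:
```python
from h import *
z=np.load('top0.npz');d=z['d']
c=env.calibration('top');K,T=c['K'],c['T']
v,u=np.mgrid[0:420,0:560]
P=np.stack([(u-K[0,2])/K[0,0]*d,(v-K[1,2])/K[1,1]*d,d],-1)@T[:3,:3].T+T[:3,3]
np.save('P0.npy',P)
print('bench z',np.median(P[240:260,330:360,2]))
for x,y in[(184,210),(267,209),(348,197),(181,296),(351,285)]:
    a,b=150+x/4.2-.5,130+y/4.2-.5
    m=((u-a)**2+(v-b)**2<64)
    q=P[m]; top=q[q[:,2]>.054]; cup=q[(q[:,2]>.026)&(q[:,2]<.034)]
    print(px2w('top',0,a,b,.030)[:2].round(4),'shank',top.mean(0).round(4),len(top),'cup',cup.mean(0).round(4),len(cup), 'maxz',q[:,2].max().round(3))
for x,y in[(140,170),(393,158),(404,330),(148,345)]: print('tray',px2w('top',0,150+x/4.2-.5,130+y/4.2-.5,.022)[:2].round(4))
q=P[225:265,205:255].reshape(-1,3);q=q[(q[:,2]>.037)];print('rib',q.mean(0),q[:,2].max(),len(q)); r=cv2.minAreaRect((q[:,:2]*1000).astype(np.float32));print(r)
q=P[225:265,205:255].reshape(-1,3);q=q[(q[:,2]>.010)];r=cv2.minAreaRect((q[:,:2]*1000).astype(np.float32));print(r)
C=[px2w('top',0,320+x/4-.5,95+y/4-.5,.075)[:2] for x,y in[(60,212),(500,247),(485,522),(30,492)]]
print(np.array(C).round(4)); print(np.mean(C,0), [np.linalg.norm(C[i]-C[i-1]).round(4) for i in range(4)])
e=C[0]-C[1]; print('yaw',np.arctan2(-e[0],e[1])); e=C[3]-C[2]; print(np.arctan2(-e[0],e[1]));e=C[0]-C[3];print(np.arctan2(e[1],e[0]));e=C[1]-C[2];print(np.arctan2(e[1],e[0]))
q=P[100:235,325:475].reshape(-1,3);q=q[q[:,2]>.2];print('lid edge',q.mean(0),q[:,2].max(),q[:,1].min(),q[:,1].max())
q=P[210:240,370:405].reshape(-1,3);print('hasp',q[q[:,2]>.125].mean(0),q[:,2].max())
q=P[115:165,285:315].reshape(-1,3);print('tape',q[q[:,2]>.045].mean(0))
```

```text
bench z -0.00013592332955703057
[0.5724 0.2419] shank [0.5505 0.2143 0.2067] 22 cup [0.5713 0.2398 0.0298] 55 maxz 1.131
[0.5729 0.1971] shank [0.5646 0.1887 0.1147] 20 cup [0.5714 0.1957 0.0296] 84 maxz 1.131
[0.5793 0.1535] shank [0.5795 0.1537 0.0612] 19 cup [0.5782 0.1528 0.0297] 83 maxz 0.064
[0.5259 0.2428] shank [0.5251 0.2426 0.0607] 19 cup [0.5246 0.2406 0.0296] 61 maxz 0.064
[0.5316 0.1516] shank [0.5259 0.146  0.1116] 21 cup [0.5307 0.1498 0.0299] 33 maxz 1.131
tray [0.5956 0.2676]
tray [0.6019 0.1301]
tray [0.5081 0.1236]
tray [0.5002 0.2617]
rib [0.42668568 0.15402184 0.07149126] 1.1313402965312938 224
((413.7201232910156, 115.92794036865234), (145.58990478515625, 36.83545684814453), 72.32084655761719)
((413.1311950683594, 124.53416442871094), (156.4425048828125, 59.291595458984375), 66.52307891845703)
[[ 0.6354 -0.0731]
 [ 0.6154 -0.3112]
 [ 0.4662 -0.2986]
 [ 0.4827 -0.0553]]
[ 0.54992078 -0.18455452] [np.float64(0.1537), np.float64(0.239), np.float64(0.1498), np.float64(0.2439)]
yaw -0.08348133785445917
-0.06769253535919961
-0.11606568433553423
-0.08415633352733036
lid edge [ 0.65012974 -0.1806818   0.27155247] 1.1313402965312938 -0.31619107761202936 0.04097773406657498
hasp [ 0.44741935 -0.16852776  0.16855933] 1.1313402965312938
tape [0.66268017 0.00328522 0.06733946]
```

```bash
python3 - <<'E'
from h import *
z=np.load('top0.npz');d=z['d'];P=np.load('P0.npy')
v,u=np.mgrid[0:420,0:560]; P[d==0]=np.nan
from scipy.optimize import least_squares
for x,y in[(184,210),(267,209),(348,197),(181,296),(351,285)]:
    a,b=150+x/4.2-.5,130+y/4.2-.5
    m=((u-a)**2+(v-b)**2<81)
    q=P[m]; top=q[(q[:,2]>.054)&(q[:,2]<.08)]; cup=q[(q[:,2]>.0265)&(q[:,2]<.0335)]
    r=cv2.minEnclosingCircle((cup[:,:2]*1000).astype(np.float32))
    print('shank',top.mean(0).round(4),len(top),'cup',cup.mean(0).round(4),len(cup),np.round(r[0],1),round(r[1],1))
def reg(a,b,c,e,lo,hi):
    q=P[a:b,c:e].reshape(-1,3);return q[(q[:,2]>lo)&(q[:,2]<hi)]
q=reg(225,265,205,255,.037,.05);print('rib',q.mean(0).round(4),len(q),cv2.minAreaRect((q[:,:2]*1000).astype(np.float32)))
q=reg(225,265,205,255,.008,.05);print('blk',cv2.minAreaRect((q[:,:2]*1000).astype(np.float32)))
q=reg(140,235,325,450,.07,.079);print('rim',q.mean(0).round(4),len(q),cv2.minAreaRect((q[:,:2]*1000).astype(np.float32)))
q=reg(95,150,325,475,.21,.3);print('lidedge',q.mean(0).round(4),len(q),q.max(0),q.min(0))
q=reg(205,240,370,405,.12,.2);print('hasp',q.mean(0).round(4),len(q),q.max(0))
q=reg(205,240,370,405,.082,.2);print('hasp',q.mean(0).round(4),len(q),q.max(0),q.min(0))
q=reg(115,165,285,315,.045,.07);print('tape',q.mean(0),q.min(0),q.max(0))
# corners in small crops
E
python3 - <<'E'
from h import *
z=np.load('scene0.npz');crop('s',z['p'],300,190,440,350,3.5,'pics/c3.png');crop('s',z['p'],50,130,260,270,3.5,'pics/c4.png')
E
```

```text
shank [0.5729 0.2416 0.0608] 19 cup [0.5716 0.2399 0.0296] 51 [572.7 241.8] 11.5
shank [0.5728 0.1965 0.0612] 19 cup [0.5717 0.1956 0.0297] 80 [572.7 196.4] 13.5
shank [0.5795 0.1537 0.0612] 19 cup [0.5783 0.1526 0.0296] 81 [579.  153.9] 13.5
shank [0.5251 0.2426 0.0607] 19 cup [0.525  0.2406 0.0297] 58 [525.9 242.2] 11.7
shank [0.5318 0.1512 0.0606] 20 cup [0.5308 0.1501 0.0298] 31 [531.9 151.4] 9.9
rib [0.4272 0.1571 0.0423] 218 ((427.0699157714844, 157.3148193359375), (58.957557678222656, 17.868589401245117), 48.90055465698242)
blk ((427.1583557128906, 157.28973388671875), (79.91511535644531, 39.91191482543945), 49.10530471801758)
rim [ 0.5539 -0.1908  0.0747] 1040 ((546.9501342773438, -186.75465393066406), (242.5279541015625, 162.02540588378906), 85.3793716430664)
lidedge [ 0.6682 -0.1961  0.2171] 881 [ 0.68532328 -0.0762915   0.22323102] [ 0.65289096 -0.31619108  0.21002118]
hasp [ 0.4499 -0.1773  0.1271] 61 [ 0.45571531 -0.16246228  0.13175357]
hasp [ 0.4592 -0.1775  0.1086] 176 [ 0.4722897  -0.16172523  0.13175357] [ 0.44508651 -0.19550124  0.08378589]
tape [0.66626095 0.00275284 0.0523112 ] [ 0.63783919 -0.01279333  0.04500816] [0.69758802 0.01881902 0.05873021]
```

View pics/c3.png

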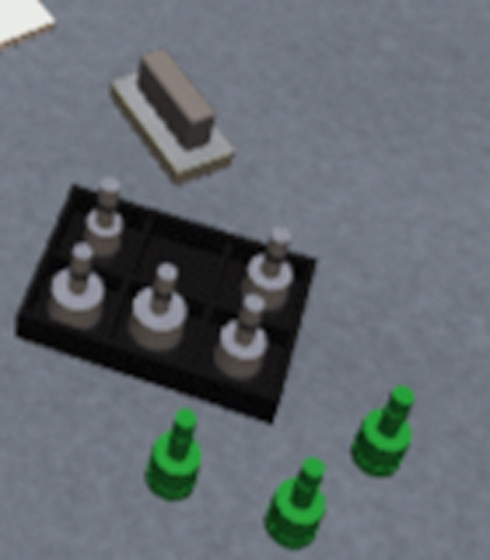

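View pics/c4.png

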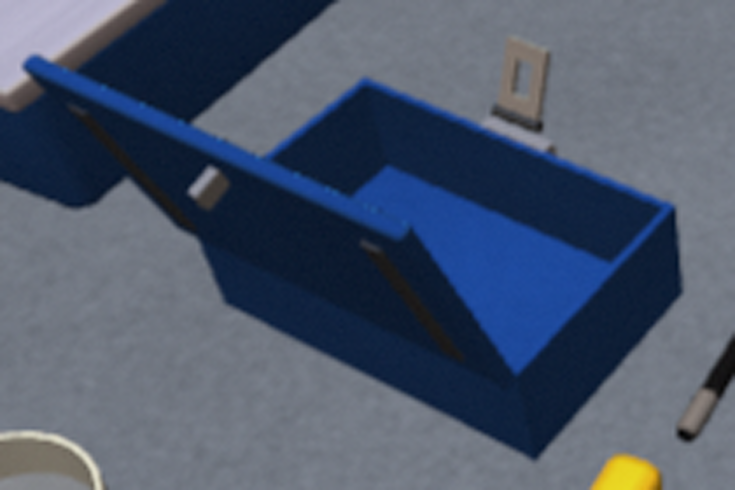

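```bash
cat >> h.py <<'E'
from scipy.spatial.transform import Rotation as Ro
def plan(x,y,z,yaw=None):
    """world target TCP, yaw = angle (deg) of tool y axis in world; prints tool-frame delta mm with current orientation & turn"""
    s=env.observe();R=Ro.from_rotvec(s['tcp_rot']).as_matrix();p=s['position']
    print('t',round(s['clock'],2),'pos',p.round(4),'gap',round(s['finger_gap']*1000,1),'F',np.round(s['force'],1))
    print('ytool yaw',np.degrees(np.arctan2(R[1,1],R[0,1])).round(2),'xtool',R[:,0].round(4))
    if yaw is not None:
        c,q=np.cos(np.radians(yaw)),np.sin(np.radians(yaw))
        Y=np.array([c,q,0]);X=np.array([0,0,-1.]);G=np.stack([X,Y,np.cross(X,Y)],1)
        print('dr deg',np.degrees(Ro.from_matrix(R.T@G).as_rotvec()).round(2))
        print('delta after turn',(G.T@(np.array([x,y,z])-p)*1000).round(1))
    print('delta',(R.T@(np.array([x,y,z])-p)*1000).round(1))
E
python3 - <<'E'
from h import *
print(env.tip_reach)
plan(.5728,.2417,.15,90)
plan(.5728,.2417,.15,-90)
E
```

```text
0.022
t 0.1 pos [ 0.2614 -0.6222  0.2526] gap 85.7 F [ 0.1  0.5 -0.3]
ytool yaw -67.21 xtool [-4.e-04  9.e-04 -1.e+00]
dr deg [-1.5721e+02 -8.0000e-02  1.0000e-02]
delta after turn [102.6 863.9 311.4]
delta [ 103.3 -675.7 -621.7]
t 0.1 pos [ 0.2614 -0.6222  0.2526] gap 85.7 F [ 0.1  0.5 -0.3]
ytool yaw -67.21 xtool [-4.e-04  9.e-04 -1.e+00]
dr deg [2.279e+01 1.000e-02 6.000e-02]
delta after turn [ 102.6 -863.9 -311.4]
delta [ 103.3 -675.7 -621.7]
```

Call:
{"op": "apply_moves", "data": {"increments": [{"grip": 30,"delta_pos": [-15,0,0],"dr": [-9.6,0,0]},{"grip": 30,"delta_pos": [-15,0,0],"dr": [-9.6,0,0]},{"grip": 30,"delta_pos": [-15,0,0],"dr": [-9.6,0,0]},{"grip": 30,"delta_pos": [-15,0,0],"dr": [-9.6,0,0]},{"grip": 30,"delta_pos": [-15,0,0],"dr": [-9.6,0,0]},{"grip": 30,"delta_pos": [-15,0,0],"dr": [-9.6,0,0]},{"grip": 30,"delta_pos": [-10,0,0],"dr": [-9.6,0,0]}]}}

```text
clock: 0.98
position: [0.2615, -0.6223, 0.3537]
tcp_rot: [1.205, 1.212, -1.205]
force: [0.3, 0.5, 0.8]
finger_gap: 0.0301
```

Run:
```python
from h import *
plan(.42,-0.1,.35,0)
plan(.5728,.2417,.15,0)
```

```text
t 0.97 pos [ 0.2615 -0.6223  0.3537] gap 30.1 F [0.3 0.5 0.8]
ytool yaw 0.31 xtool [-0.e+00  1.e-04 -1.e+00]
dr deg [ 0.31 -0.    0.  ]
delta after turn [   3.7  158.5 -522.3]
delta [   3.7  161.3 -521.4]
t 0.97 pos [ 0.2615 -0.6223  0.3537] gap 30.1 F [0.3 0.5 0.8]
ytool yaw 0.31 xtool [-0.e+00  1.e-04 -1.e+00]
dr deg [ 0.31 -0.    0.  ]
delta after turn [ 203.7  311.3 -864. ]
delta [ 203.7  316.  -862.3]
```

Call:
{"op": "apply_moves", "data": {"increments": [{"grip": 30,"delta_pos": [0,19,-56],"dr": [0.3,0,0]},{"grip": 30,"delta_pos": [0,19,-56],"dr": [0,0,0]},{"grip": 30,"delta_pos": [0,19,-56],"dr": [0,0,0]},{"grip": 30,"delta_pos": [0,19,-56],"dr": [0,0,0]},{"grip": 30,"delta_pos": [0,19,-56],"dr": [0,0,0]},{"grip": 30,"delta_pos": [0,19,-56],"dr": [0,0,0]},{"grip": 30,"delta_pos": [0,19,-56],"dr": [0,0,0]},{"grip": 30,"delta_pos": [0,19,-56],"dr": [0,0,0]}]}}

```text
clock: 1.98
position: [0.4157, -0.1732, 0.3532]
tcp_rot: [1.213, 1.206, -1.213]
force: [0.9, -0.8, 1.2]
finger_gap: 0.0302
```

Run:
```python
from h import *
plan(.5728,.2417,.12,0)
```

```text
t 1.98 pos [ 0.4157 -0.1732  0.3532] gap 30.2 F [ 0.9 -0.8  1.2]
ytool yaw -0.32 xtool [ 1.e-04 -0.e+00 -1.e+00]
dr deg [-0.32  0.   -0.01]
delta after turn [ 233.2  157.1 -414.9]
delta [ 233.2  154.7 -415.7]
```

Call:
{"op": "apply_moves", "data": {"increments": [{"grip": 30,"delta_pos": [20,19.6,-52],"dr": [-0.3,0,0]},{"grip": 30,"delta_pos": [20,19.6,-52],"dr": [0,0,0]},{"grip": 30,"delta_pos": [20,19.6,-52],"dr": [0,0,0]},{"grip": 30,"delta_pos": [20,19.6,-52],"dr": [0,0,0]},{"grip": 30,"delta_pos": [25,19.6,-52],"dr": [0,0,0]},{"grip": 30,"delta_pos": [25,19.6,-52],"dr": [0,0,0]},{"grip": 30,"delta_pos": [25,19.6,-52],"dr": [0,0,0]},{"grip": 30,"delta_pos": [25,19.6,-52],"dr": [0,0,0]}]}}

```text
clock: 2.98
position: [0.5729, 0.2427, 0.1722]
tcp_rot: [1.209, 1.209, -1.209]
force: [0.8, -0.2, 0.4]
finger_gap: 0.0299
```

Run:
```python
from h import *
plan(.5728,.2417,.055,0)
p,d=env.read_camera('scene');crop('s',p,270,120,450,320,3,'pics/c5.png')
```

```text
t 2.98 pos [0.5729 0.2427 0.1722] gap 29.9 F [ 0.8 -0.2  0.4]
ytool yaw 0.01 xtool [-1.e-04 -1.e-04 -1.e+00]
dr deg [0.01 0.01 0.01]
delta after turn [ 1.172e+02 -1.000e-01  1.000e+00]
delta [ 1.172e+02 -1.000e-01  1.000e+00]
```

View pics/c5.png

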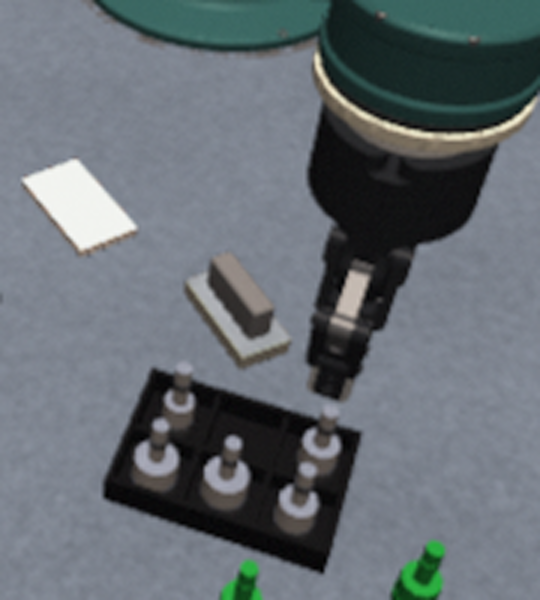

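The gripper hangs above the tray, with its tips near crop (335,385), and all five grey bits are still standing in their pockets. Going down on the first bit.

Call:
{"op": "apply_moves", "data": {"increments": [{"grip": 30,"delta_pos": [50,0,1],"dr": [0,0,0]},{"grip": 30,"delta_pos": [40,0,0],"dr": [0,0,0]},{"grip": 30,"delta_pos": [27,0,0],"dr": [0,0,0]},{"grip": 30,"delta_pos": [0,0,0],"dr": [0,0,0]},{"grip": 0,"delta_pos": [0,0,0],"dr": [0,0,0]},{"grip": 0,"delta_pos": [0,0,0],"dr": [0,0,0]},{"grip": 0,"delta_pos": [0,0,0],"dr": [0,0,0]}]}}

```text
clock: 3.9
position: [0.573, 0.2399, 0.0571]
tcp_rot: [1.21, 1.209, -1.208]
force: [1.1, -0.1, 3.1]
finger_gap: 0.0077
```

Call:
{"op": "apply_moves", "data": {"increments": [{"grip": 0,"delta_pos": [0,0,0],"dr": [0,0,0]},{"grip": 0,"delta_pos": [-20,0,0],"dr": [0,0,0]},{"grip": 0,"delta_pos": [-40,0,0],"dr": [0,0,0]}]}}

```text
clock: 4.28
position: [0.5721, 0.2396, 0.1166]
tcp_rot: [1.208, 1.21, -1.211]
force: [0.0, -0.4, 0.2]
finger_gap: 0.0081
```

Run:
```python
from h import *
plan(.55,0,.25,0)
p,d=env.read_camera('scene');crop('s',p,270,120,450,320,3,'pics/c6.png')
```

```text
t 4.28 pos [0.5721 0.2396 0.1166] gap 8.1 F [ 0.  -0.4  0.2]
ytool yaw -0.01 xtool [-2.3e-03 -8.0e-04 -1.0e+00]
dr deg [-0.01  0.05  0.13]
delta after turn [-133.4  -22.1  239.6]
delta [-133.1  -22.3  239.7]
```

View pics/c6.png

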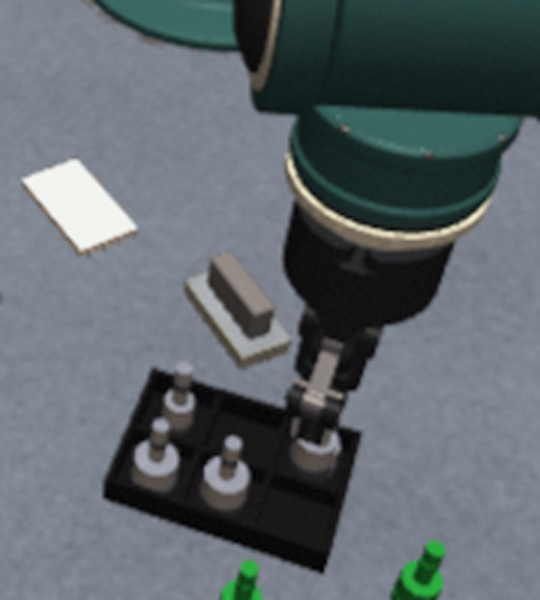

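The first bit is lifted: its pocket at crop (310,520) is empty and its cup shows below the jaws. Carrying it to the case.

Call:
{"op": "apply_moves", "data": {"increments": [{"grip": 0,"delta_pos": [-30,-1,30],"dr": [0,0,0]},{"grip": 0,"delta_pos": [-25,-1,55],"dr": [0,0,0]},{"grip": 0,"delta_pos": [0,-1,60],"dr": [0,0,0]},{"grip": 0,"delta_pos": [0,-1,60],"dr": [0,0,0]},{"grip": 0,"delta_pos": [0,-1,60],"dr": [0,0,0]},{"grip": 0,"delta_pos": [0,-1,60],"dr": [0,0,0]},{"grip": 0,"delta_pos": [0,-1,60],"dr": [0,0,0]},{"grip": 0,"delta_pos": [0,-1,60],"dr": [0,0,0]}]}}

```text
clock: 5.32
position: [0.5644, -0.2072, 0.1728]
tcp_rot: [1.21, 1.208, -1.209]
force: [0.2, -0.1, -1.0]
finger_gap: 0.0076
```

Run:
```python
from h import *
plan(.5626,-.2773,.062,-4.6)
```

```text
t 5.33 pos [ 0.5644 -0.2072  0.1728] gap 7.6 F [ 0.2 -0.1 -1. ]
ytool yaw -0.01 xtool [ 1.4e-03 -5.0e-04 -1.0e+00]
dr deg [ 4.59  0.03 -0.08]
delta after turn [110.8   3.8  70.1]
delta [110.9  -2.   70.1]
```

Call:
{"op": "apply_moves", "data": {"increments": [{"grip": 0,"delta_pos": [0,-1,40],"dr": [4.6,0,0]},{"grip": 0,"delta_pos": [20,1,30],"dr": [0,0,0]},{"grip": 0,"delta_pos": [40,0,0],"dr": [0,0,0]},{"grip": 0,"delta_pos": [35,0,0],"dr": [0,0,0]},{"grip": 0,"delta_pos": [14,0,0],"dr": [0,0,0]},{"grip": 0,"delta_pos": [0,0,0],"dr": [0,0,0]}]}}

```text
clock: 6.08
position: [0.5623, -0.2751, 0.0627]
tcp_rot: [1.268, 1.17, -1.268]
force: [1.2, 0.4, 0.0]
finger_gap: 0.008
```

Run:
```python
from h import *
plan(.5626,-.2773,.059,-4.6)
p,d=env.read_camera('scene');crop('s',p,50,100,270,270,3,'pics/c7.png')
```

```text
t 6.08 pos [ 0.5623 -0.2751  0.0627] gap 8.0 F [1.2 0.4 0. ]
ytool yaw -4.6 xtool [-3.e-04  2.e-04 -1.e+00]
dr deg [ 0.   -0.01  0.02]
delta after turn [3.7 0.5 2.2]
delta [3.7 0.5 2.2]
```

View pics/c7.png

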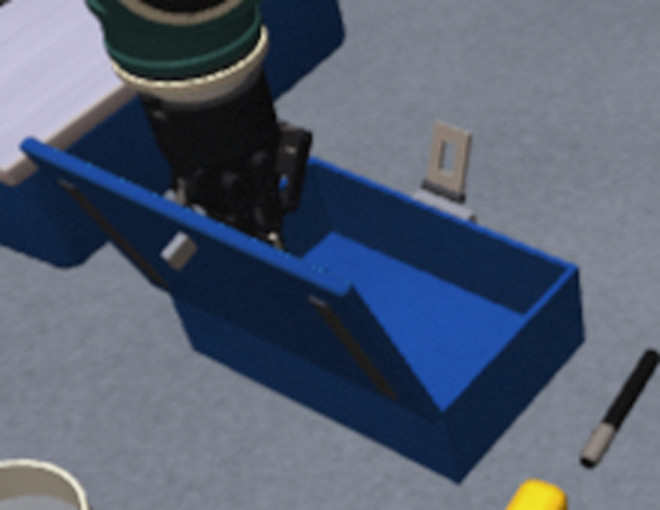

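The hand is down in the case clear of the lid (crop (240,220)) and the hasp still stands open at (447,155). Lowering 4 mm and releasing.

Call:
{"op": "apply_moves", "data": {"increments": [{"grip": 0,"delta_pos": [4,0,0],"dr": [0,0,0]},{"grip": 26,"delta_pos": [0,0,0],"dr": [0,0,0]},{"grip": 26,"delta_pos": [0,0,0],"dr": [0,0,0]},{"grip": 26,"delta_pos": [-30,0,0],"dr": [0,0,0]},{"grip": 26,"delta_pos": [-50,0,0],"dr": [0,0,0]},{"grip": 30,"delta_pos": [-35,0,0],"dr": [-4.6,0,0]}]}}

```text
clock: 6.88
position: [0.5625, -0.2752, 0.1759]
tcp_rot: [1.208, 1.208, -1.207]
force: [0.1, 0.8, 0.1]
finger_gap: 0.0301
```

Run:
```python
from h import *
plan(.5728,.1965,.13,0)
```

```text
t 6.88 pos [ 0.5625 -0.2752  0.1759] gap 30.1 F [0.1 0.8 0.1]
ytool yaw 0.07 xtool [ 1.7e-03 -9.0e-04 -1.0e+00]
dr deg [ 0.07  0.05 -0.1 ]
delta after turn [  45.9   10.3 -471.7]
delta [  45.5   10.8 -471.8]
```

Next is bit B at (0.5728, 0.1965).

Call:
{"op": "apply_moves", "data": {"increments": [{"grip": 30,"delta_pos": [0,1,-55],"dr": [0,0,0]},{"grip": 30,"delta_pos": [0,1,-60],"dr": [0,0,0]},{"grip": 30,"delta_pos": [0,1,-60],"dr": [0,0,0]},{"grip": 30,"delta_pos": [0,1,-60],"dr": [0,0,0]},{"grip": 30,"delta_pos": [0,1,-60],"dr": [0,0,0]},{"grip": 30,"delta_pos": [0,2,-60],"dr": [0,0,0]},{"grip": 30,"delta_pos": [10,2,-60],"dr": [0,0,0]},{"grip": 30,"delta_pos": [35,1,-50],"dr": [0,0,0]}]}}

```text
clock: 7.88
position: [0.573, 0.1924, 0.1302]
tcp_rot: [1.212, 1.207, -1.205]
force: [1.1, -0.3, -0.8]
finger_gap: 0.0298
```

Run:
```python
from h import *
plan(.5728,.1965,.056,0)
p,d=env.read_camera('top');crop('s',p,320,95,480,245,4,'pics/c8.png')
```

```text
t 7.88 pos [0.573  0.1924 0.1302] gap 29.8 F [ 1.1 -0.3 -0.8]
ytool yaw 0.03 xtool [ 0.0042  0.0013 -1.    ]
dr deg [ 0.03 -0.07 -0.24]
delta after turn [74.2 -0.2 -4.1]
delta [74.2 -0.5 -4. ]
```

View pics/c8.png

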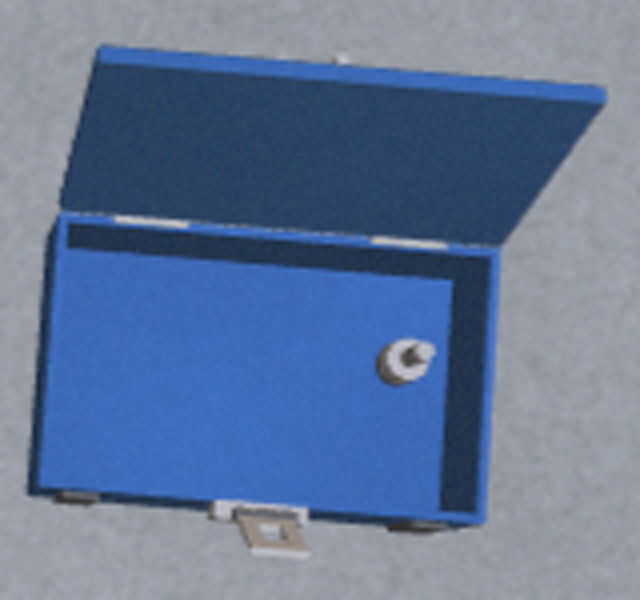

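The first bit stands in the case at crop (405,360). Descending on B.

Call:
{"op": "apply_moves", "data": {"increments": [{"grip": 30,"delta_pos": [40,0,-4],"dr": [0,0,0]},{"grip": 30,"delta_pos": [34,0,0],"dr": [0,0,0]},{"grip": 30,"delta_pos": [0,0,0],"dr": [0,0,0]},{"grip": 0,"delta_pos": [0,0,0],"dr": [0,0,0]},{"grip": 0,"delta_pos": [0,0,0],"dr": [0,0,0]},{"grip": 0,"delta_pos": [0,0,0],"dr": [0,0,0]},{"grip": 0,"delta_pos": [-20,0,0],"dr": [0,0,0]},{"grip": 0,"delta_pos": [-50,0,0],"dr": [0,0,0]}]}}

```text
clock: 8.93
position: [0.5714, 0.1936, 0.1243]
tcp_rot: [1.207, 1.211, -1.212]
force: [0.7, 1.3, -0.4]
finger_gap: 0.0083
```

Run:
```python
from h import *
plan(.5128,-.2733,.06,0)
```

```text
t 8.93 pos [0.5714 0.1936 0.1243] gap 8.3 F [ 0.7  1.3 -0.4]
ytool yaw -0.01 xtool [-3.3e-03 -9.0e-04 -1.0e+00]
dr deg [-0.01  0.05  0.19]
delta after turn [ 64.3 -58.6 466.9]
delta [ 64.9 -58.3 466.8]
```

Call:
{"op": "apply_moves", "data": {"increments": [{"grip": 0,"delta_pos": [-40,0,40],"dr": [0,0,0]},{"grip": 0,"delta_pos": [-10,0,60],"dr": [0,0,0]},{"grip": 0,"delta_pos": [0,0,60],"dr": [0,0,0]},{"grip": 0,"delta_pos": [0,-10,60],"dr": [0,0,0]},{"grip": 0,"delta_pos": [0,-10,60],"dr": [0,0,0]},{"grip": 0,"delta_pos": [0,-13,60],"dr": [0,0,0]},{"grip": 0,"delta_pos": [0,-13,60],"dr": [0,0,0]},{"grip": 0,"delta_pos": [0,-12,60],"dr": [0,0,0]}]}}

```text
clock: 9.93
position: [0.5136, -0.2681, 0.1763]
tcp_rot: [1.21, 1.207, -1.209]
force: [0.9, 1.1, -1.5]
finger_gap: 0.0082
```

Run:
```python
from h import *
plan(.5128,-.2733,.059,-4.6)
```

```text
t 9.93 pos [ 0.5136 -0.2681  0.1763] gap 8.2 F [ 0.9  1.1 -1.5]
ytool yaw -0.01 xtool [ 1.6e-03 -8.0e-04 -1.0e+00]
dr deg [ 4.59  0.04 -0.1 ]
delta after turn [117.3  -0.3   5.3]
delta [117.3  -1.    5.1]
```

Call:
{"op": "apply_moves", "data": {"increments": [{"grip": 0,"delta_pos": [40,-1,5],"dr": [4.6,0,0]},{"grip": 0,"delta_pos": [50,0,0],"dr": [0,0,0]},{"grip": 0,"delta_pos": [27,0,0],"dr": [0,0,0]},{"grip": 0,"delta_pos": [0,0,0],"dr": [0,0,0]},{"grip": 26,"delta_pos": [0,0,0],"dr": [0,0,0]},{"grip": 26,"delta_pos": [0,0,0],"dr": [0,0,0]},{"grip": 26,"delta_pos": [-30,0,0],"dr": [0,0,0]},{"grip": 26,"delta_pos": [-50,0,0],"dr": [0,0,0]}]}}

```text
clock: 10.92
position: [0.5128, -0.2708, 0.1379]
tcp_rot: [1.268, 1.172, -1.269]
force: [0.6, 0.8, -0.2]
finger_gap: 0.0259
```

Run:
```python
from h import *
plan(.5793,.1538,.13,0)
```

```text
t 10.93 pos [ 0.5128 -0.2708  0.1379] gap 25.9 F [ 0.6  0.8 -0.2]
ytool yaw -4.6 xtool [-1.6e-03  9.0e-04 -1.0e+00]
dr deg [-4.6  -0.05  0.09]
delta after turn [   7.9   66.5 -424.6]
delta [   8.2   32.3 -428.5]
```

Call:
{"op": "apply_moves", "data": {"increments": [{"grip": 30,"delta_pos": [-30,0,-20],"dr": [-4.6,0,0]},{"grip": 30,"delta_pos": [0,9,-60],"dr": [0,0,0]},{"grip": 30,"delta_pos": [0,10,-60],"dr": [0,0,0]},{"grip": 30,"delta_pos": [0,10,-60],"dr": [0,0,0]},{"grip": 30,"delta_pos": [0,10,-60],"dr": [0,0,0]},{"grip": 30,"delta_pos": [0,10,-60],"dr": [0,0,0]},{"grip": 30,"delta_pos": [10,10,-58],"dr": [0,0,0]},{"grip": 30,"delta_pos": [35,8,-45],"dr": [0,0,0]}]}}

```text
clock: 11.92
position: [0.5831, 0.1545, 0.1251]
tcp_rot: [1.212, 1.207, -1.204]
force: [1.2, -0.3, -0.7]
finger_gap: 0.0301
```

Run:
```python
from h import *
plan(.5793,.1538,.056,0)
```

```text
t 11.93 pos [0.5831 0.1545 0.1251] gap 30.1 F [ 1.2 -0.3 -0.7]
ytool yaw 0.06 xtool [ 0.0052  0.0013 -1.    ]
dr deg [ 0.06 -0.07 -0.3 ]
delta after turn [69.1 -3.8  0.7]
delta [69.1 -4.2  0.8]
```

Call:
{"op": "apply_moves", "data": {"increments": [{"grip": 30,"delta_pos": [35,-3,-2],"dr": [0,0,0]},{"grip": 30,"delta_pos": [34,0,0],"dr": [0,0,0]},{"grip": 30,"delta_pos": [0,0,0],"dr": [0,0,0]},{"grip": 0,"delta_pos": [0,0,0],"dr": [0,0,0]},{"grip": 0,"delta_pos": [0,0,0],"dr": [0,0,0]},{"grip": 0,"delta_pos": [0,0,0],"dr": [0,0,0]},{"grip": 0,"delta_pos": [-20,0,0],"dr": [0,0,0]},{"grip": 0,"delta_pos": [-50,0,0],"dr": [0,0,0]}]}}

```text
clock: 12.92
position: [0.5779, 0.1535, 0.1233]
tcp_rot: [1.207, 1.211, -1.212]
force: [1.2, -0.6, -0.1]
finger_gap: 0.0083
```

Run:
```python
from h import *
plan(.5663,-.2325,.17,0)
```

```text
t 12.93 pos [0.5779 0.1535 0.1233] gap 8.3 F [ 1.2 -0.6 -0.1]
ytool yaw -0.01 xtool [-3.4e-03 -8.0e-04 -1.0e+00]
dr deg [-0.01  0.04  0.2 ]
delta after turn [-46.7 -11.6 386. ]
delta [-46.4 -11.7 386.1]
```

Call:
{"op": "apply_moves", "data": {"increments": [{"grip": 0,"delta_pos": [-40,0,40],"dr": [0,0,0]},{"grip": 0,"delta_pos": [-10,-2,60],"dr": [0,0,0]},{"grip": 0,"delta_pos": [0,-2,60],"dr": [0,0,0]},{"grip": 0,"delta_pos": [0,-2,60],"dr": [0,0,0]},{"grip": 0,"delta_pos": [0,-2,60],"dr": [0,0,0]},{"grip": 0,"delta_pos": [0,-2,60],"dr": [0,0,0]},{"grip": 0,"delta_pos": [0,-2,46],"dr": [4.6,0,0]},{"grip": 0,"delta_pos": [0,0,0],"dr": [0,0,0]}]}}

```text
clock: 13.92
position: [0.5664, -0.235, 0.1746]
tcp_rot: [1.271, 1.167, -1.271]
force: [0.0, -0.0, -0.9]
finger_gap: 0.008
```

Run:
```python
from h import *
plan(.5663,-.2325,.059,-4.6)
```

```text
t 13.93 pos [ 0.5664 -0.235   0.1746] gap 8.0 F [ 0.  -0.  -0.9]
ytool yaw -4.86 xtool [ 6.e-04 -7.e-04 -1.e+00]
dr deg [-0.26  0.04 -0.04]
delta after turn [115.6  -0.3  -2.5]
delta [115.6  -0.4  -2.5]
```

Call:
{"op": "apply_moves", "data": {"increments": [{"grip": 0,"delta_pos": [40,0,-3],"dr": [0,0,0]},{"grip": 0,"delta_pos": [50,0,0],"dr": [0,0,0]},{"grip": 0,"delta_pos": [26,0,0],"dr": [0,0,0]},{"grip": 0,"delta_pos": [0,0,0],"dr": [0,0,0]},{"grip": 26,"delta_pos": [0,0,0],"dr": [0,0,0]},{"grip": 26,"delta_pos": [0,0,0],"dr": [0,0,0]},{"grip": 26,"delta_pos": [-30,0,0],"dr": [0,0,0]},{"grip": 26,"delta_pos": [-50,0,0],"dr": [0,0,0]}]}}

```text
clock: 14.92
position: [0.5665, -0.2289, 0.1377]
tcp_rot: [1.268, 1.172, -1.269]
force: [0.3, 0.9, 0.7]
finger_gap: 0.0261
```

Run:
```python
from h import *
plan(.5255,.2424,.13,0)
```

```text
t 14.93 pos [ 0.5665 -0.2289  0.1377] gap 26.1 F [0.3 0.9 0.7]
ytool yaw -4.6 xtool [-1.8e-03  9.0e-04 -1.0e+00]
dr deg [-4.6  -0.04  0.11]
delta after turn [   7.7  -41.  -471.3]
delta [   8.2  -78.7 -466.5]
```

Call:
{"op": "apply_moves", "data": {"increments": [{"grip": 30,"delta_pos": [-35,0,-30],"dr": [-4.6,0,0]},{"grip": 30,"delta_pos": [0,-4,-62],"dr": [0,0,0]},{"grip": 30,"delta_pos": [0,-6,-62],"dr": [0,0,0]},{"grip": 30,"delta_pos": [0,-6,-62],"dr": [0,0,0]},{"grip": 30,"delta_pos": [0,-6,-62],"dr": [0,0,0]},{"grip": 30,"delta_pos": [0,-6,-62],"dr": [0,0,0]},{"grip": 30,"delta_pos": [0,-7,-62],"dr": [0,0,0]},{"grip": 30,"delta_pos": [0,-7,-62],"dr": [0,0,0]}]}}

```text
clock: 15.92
position: [0.5271, 0.2368, 0.1737]
tcp_rot: [1.211, 1.208, -1.208]
force: [1.3, 0.4, 0.2]
finger_gap: 0.0299
```

Run:
```python
from h import *
p,d=env.read_camera('top');crop('s',p,140,100,460,260,2.4,'pics/c9.png')
plan(.5255,.2424,.056,0)
```

```text
t 15.97 pos [0.5259 0.2425 0.1735] gap 30.1 F [-3.3  4.8  0.1]
ytool yaw 0.15 xtool [ 0.001   0.0031 -1.    ]
dr deg [ 0.15 -0.18 -0.06]
delta after turn [ 1.175e+02 -4.000e-01  1.000e-01]
delta [117.5  -0.6   0.5]
```

View pics/c9.png

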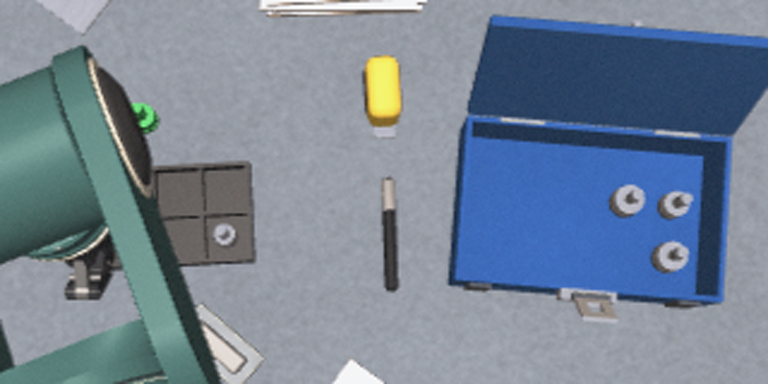

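Three bits stand in the case at crop (628,200), (677,203) and (671,257). Bit E is still in its pocket at (224,233), and the block lies at (225,340). Descending on D.

Call:
{"op": "apply_moves", "data": {"increments": [{"grip": 30,"delta_pos": [50,0,0],"dr": [0,0,0]},{"grip": 30,"delta_pos": [40,0,0],"dr": [0,0,0]},{"grip": 30,"delta_pos": [27,0,0],"dr": [0,0,0]},{"grip": 30,"delta_pos": [0,0,0],"dr": [0,0,0]},{"grip": 0,"delta_pos": [0,0,0],"dr": [0,0,0]},{"grip": 0,"delta_pos": [0,0,0],"dr": [0,0,0]},{"grip": 0,"delta_pos": [0,0,0],"dr": [0,0,0]},{"grip": 0,"delta_pos": [-20,0,0],"dr": [0,0,0]}]}}

```text
clock: 16.98
position: [0.5272, 0.2345, 0.0757]
tcp_rot: [1.208, 1.21, -1.21]
force: [-0.3, -0.2, -0.5]
finger_gap: 0.0078
```

Call:
{"op": "apply_moves", "data": {"increments": [{"grip": 0,"delta_pos": [-50,0,0],"dr": [0,0,0]},{"grip": 0,"delta_pos": [-50,0,30],"dr": [0,0,0]},{"grip": 0,"delta_pos": [0,0,60],"dr": [0,0,0]},{"grip": 0,"delta_pos": [0,0,60],"dr": [0,0,0]},{"grip": 0,"delta_pos": [0,0,60],"dr": [0,0,0]},{"grip": 0,"delta_pos": [0,0,60],"dr": [0,0,0]},{"grip": 0,"delta_pos": [0,0,60],"dr": [0,0,0]},{"grip": 0,"delta_pos": [0,0,60],"dr": [0,0,0]}]}}

```text
clock: 17.98
position: [0.5272, -0.1573, 0.1774]
tcp_rot: [1.21, 1.207, -1.208]
force: [0.9, 0.9, -0.3]
finger_gap: 0.0076
```

Run:
```python
from h import *
plan(.5165,-.2284,.059,-4.6)
```

```text
t 17.98 pos [ 0.5272 -0.1573  0.1774] gap 7.6 F [ 0.9  0.9 -0.3]
ytool yaw -0.01 xtool [ 2.e-03 -6.e-04 -1.e+00]
dr deg [ 4.59  0.03 -0.11]
delta after turn [118.4  -5.   71.7]
delta [118.4 -11.   71. ]
```

Call:
{"op": "apply_moves", "data": {"increments": [{"grip": 0,"delta_pos": [0,-10,50],"dr": [4.6,0,0]},{"grip": 0,"delta_pos": [30,0,22],"dr": [0,0,0]},{"grip": 0,"delta_pos": [50,0,0],"dr": [0,0,0]},{"grip": 0,"delta_pos": [38,0,0],"dr": [0,0,0]},{"grip": 0,"delta_pos": [0,0,0],"dr": [0,0,0]}]}}

```text
clock: 18.6
position: [0.5151, -0.2271, 0.0566]
tcp_rot: [1.268, 1.172, -1.269]
force: [-0.0, 0.1, -0.9]
finger_gap: 0.0081
```

Call:
{"op": "apply_moves", "data": {"increments": [{"grip": 26,"delta_pos": [0,0,0],"dr": [0,0,0]},{"grip": 26,"delta_pos": [0,0,0],"dr": [0,0,0]},{"grip": 26,"delta_pos": [-30,0,0],"dr": [0,0,0]},{"grip": 26,"delta_pos": [-50,0,0],"dr": [0,0,0]},{"grip": 30,"delta_pos": [-35,0,0],"dr": [-4.6,0,0]}]}}

```text
clock: 19.23
position: [0.5161, -0.2273, 0.1757]
tcp_rot: [1.208, 1.207, -1.207]
force: [0.4, -0.7, 0.0]
finger_gap: 0.03
```

Run:
```python
from h import *
plan(.5318,.1513,.17,0)
```

```text
t 19.23 pos [ 0.5161 -0.2273  0.1757] gap 30.0 F [ 0.4 -0.7  0. ]
ytool yaw 0.08 xtool [ 0.0025 -0.0012 -1.    ]
dr deg [ 0.08  0.07 -0.14]
delta after turn [   5.7   15.7 -378.6]
delta [   5.3   16.2 -378.6]
```

Call:
{"op": "apply_moves", "data": {"increments": [{"grip": 30,"delta_pos": [0,1,-60],"dr": [0,0,0]},{"grip": 30,"delta_pos": [0,3,-60],"dr": [0,0,0]},{"grip": 30,"delta_pos": [0,3,-60],"dr": [0,0,0]},{"grip": 30,"delta_pos": [0,3,-60],"dr": [0,0,0]},{"grip": 30,"delta_pos": [0,3,-60],"dr": [0,0,0]},{"grip": 30,"delta_pos": [0,3,-60],"dr": [0,0,0]},{"grip": 30,"delta_pos": [20,0,-18],"dr": [0,0,0]},{"grip": 30,"delta_pos": [0,0,0],"dr": [0,0,0]}]}}

```text
clock: 20.23
position: [0.531, 0.1513, 0.151]
tcp_rot: [1.206, 1.211, -1.21]
force: [-0.1, 0.1, -0.7]
finger_gap: 0.0301
```

Run:
```python
from h import *
plan(.5318,.1513,.056,0)
```

```text
t 20.23 pos [0.531  0.1513 0.151 ] gap 30.1 F [-0.1  0.1 -0.7]
ytool yaw 0.1 xtool [-2.1e-03 -6.0e-04 -1.0e+00]
dr deg [0.1  0.04 0.12]
delta after turn [95.   0.8  0. ]
delta [95.  1. -0.]
```

Call:
{"op": "apply_moves", "data": {"increments": [{"grip": 30,"delta_pos": [50,0,0],"dr": [0,0,0]},{"grip": 30,"delta_pos": [45,1,0],"dr": [0,0,0]},{"grip": 30,"delta_pos": [0,0,0],"dr": [0,0,0]},{"grip": 0,"delta_pos": [0,0,0],"dr": [0,0,0]},{"grip": 0,"delta_pos": [0,0,0],"dr": [0,0,0]},{"grip": 0,"delta_pos": [0,0,0],"dr": [0,0,0]},{"grip": 0,"delta_pos": [-20,0,0],"dr": [0,0,0]},{"grip": 0,"delta_pos": [-50,0,0],"dr": [0,0,0]}]}}

```text
clock: 21.22
position: [0.5319, 0.1506, 0.1278]
tcp_rot: [1.207, 1.211, -1.212]
force: [0.7, -0.3, -1.3]
finger_gap: 0.0078
```

Run:
```python
from h import *
plan(.5699,-.1876,.17,0)
```

```text
t 21.23 pos [0.5319 0.1506 0.1278] gap 7.8 F [ 0.7 -0.3 -1.3]
ytool yaw -0.0 xtool [-2.8e-03 -6.0e-04 -1.0e+00]
dr deg [-0.    0.03  0.16]
delta after turn [-42.2  38.  338.2]
delta [-42.1  37.9 338.2]
```

Call:
{"op": "apply_moves", "data": {"increments": [{"grip": 0,"delta_pos": [-40,0,38],"dr": [0,0,0]},{"grip": 0,"delta_pos": [-8,7,60],"dr": [0,0,0]},{"grip": 0,"delta_pos": [0,8,60],"dr": [0,0,0]},{"grip": 0,"delta_pos": [0,8,60],"dr": [0,0,0]},{"grip": 0,"delta_pos": [0,8,60],"dr": [0,0,0]},{"grip": 0,"delta_pos": [0,8,60],"dr": [4.6,0,0]},{"grip": 0,"delta_pos": [0,0,0],"dr": [0,0,0]}]}}

```text
clock: 22.1
position: [0.5717, -0.1907, 0.1768]
tcp_rot: [1.272, 1.166, -1.271]
force: [-0.3, 0.8, -1.2]
finger_gap: 0.0078
```

Run:
```python
from h import *
plan(.5699,-.1876,.059,-4.6)
```

```text
t 22.1 pos [ 0.5717 -0.1907  0.1768] gap 7.8 F [-0.3  0.8 -1.2]
ytool yaw -4.89 xtool [ 9.e-04 -8.e-04 -1.e+00]
dr deg [-0.29  0.04 -0.05]
delta after turn [117.8  -2.1  -2.9]
delta [117.8  -2.2  -3. ]
```

Call:
{"op": "apply_moves", "data": {"increments": [{"grip": 0,"delta_pos": [40,-2,-2],"dr": [0,0,0]},{"grip": 0,"delta_pos": [50,0,0],"dr": [0,0,0]},{"grip": 0,"delta_pos": [28,0,0],"dr": [0,0,0]},{"grip": 0,"delta_pos": [0,0,0],"dr": [0,0,0]},{"grip": 26,"delta_pos": [0,0,0],"dr": [0,0,0]},{"grip": 26,"delta_pos": [0,0,0],"dr": [0,0,0]},{"grip": 26,"delta_pos": [-30,0,0],"dr": [0,0,0]},{"grip": 26,"delta_pos": [-50,0,0],"dr": [0,0,0]}]}}

```text
clock: 23.1
position: [0.5693, -0.1847, 0.1376]
tcp_rot: [1.268, 1.172, -1.269]
force: [1.2, -0.3, 0.0]
finger_gap: 0.0262
```

Call:
{"op": "apply_moves", "data": {"increments": [{"grip": 45,"delta_pos": [-40,0,0],"dr": [0,0,0]},{"grip": 45,"delta_pos": [0,-20,-50],"dr": [9,0,0]},{"grip": 45,"delta_pos": [0,-20,-50],"dr": [9,0,0]},{"grip": 45,"delta_pos": [0,-20,-50],"dr": [9,0,0]},{"grip": 45,"delta_pos": [0,0,0],"dr": [9,0,0]}]}}

```text
clock: 23.72
position: [0.547, -0.0235, 0.1785]
tcp_rot: [1.712, 0.785, -1.709]
force: [0.3, -0.9, -0.1]
finger_gap: 0.0448
```

Run:
```python
from h import *
p,d=env.read_camera('top');np.savez('top1.npz',p=p,d=d);crop('s',p,140,100,460,270,2.4,'pics/c10.png')
p,d=env.read_camera('scene');np.savez('scene1.npz',p=p,d=d);cv2.imwrite('pics/s1.png',p[:,:,::-1])
plan(.427,.157,.15,-41)
```

```text
t 23.82 pos [ 0.5471 -0.0256  0.1782] gap 44.9 F [ 0.2 -0.1 -0.5]
ytool yaw -40.64 xtool [ 1.2e-03 -1.0e-04 -1.0e+00]
dr deg [ 0.36 -0.04 -0.06]
delta after turn [  28.2 -210.5  -59. ]
delta [  28.1 -210.1  -60.3]
```

View pics/c10.png

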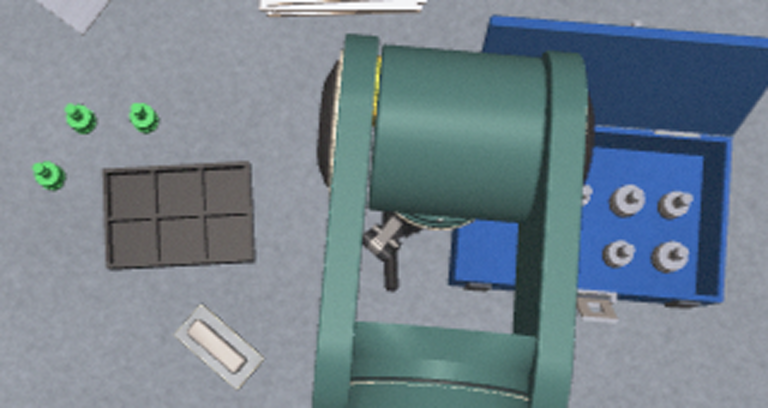

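View pics/s1.png

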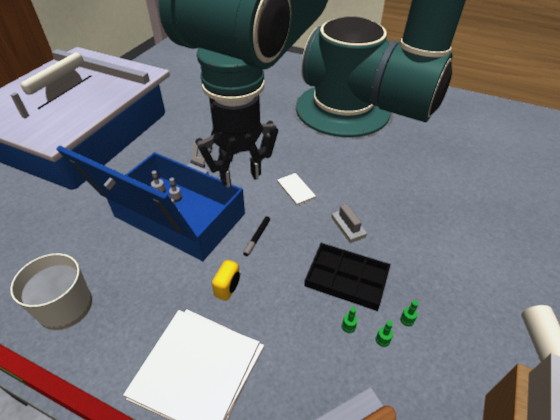

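The tray at crop (180,213) is empty, the bits stand in the case, and the block lies at crop (219,346). Re-measuring the block before grasping it.

Run:
```python
from h import *
z=np.load('top1.npz');d=z['d'];c=env.calibration('top');K,T=c['K'],c['T']
v,u=np.mgrid[0:420,0:560]
P=np.stack([(u-K[0,2])/K[0,0]*d,(v-K[1,2])/K[1,1]*d,d],-1)@T[:3,:3].T+T[:3,3]
P[d==0]=np.nan
def reg(a,b,c,e,lo,hi):
    q=P[a:b,c:e].reshape(-1,3);return q[(q[:,2]>lo)&(q[:,2]<hi)]
q=reg(220,268,205,262,.037,.05);print('rib',q.mean(0).round(4),len(q),cv2.minAreaRect((q[:,:2]*1000).astype(np.float32)))
```

```text
rib [0.4272 0.1572 0.0423] 218 ((427.2862548828125, 157.37527465820312), (59.298973083496094, 17.826473236083984), 49.1750373840332)
```

Call:
{"op": "apply_moves", "data": {"increments": [{"grip": 45,"delta_pos": [0,-45,-12],"dr": [0.3,0,0]},{"grip": 45,"delta_pos": [0,-55,-16],"dr": [0,0,0]},{"grip": 45,"delta_pos": [0,-55,-16],"dr": [0,0,0]},{"grip": 45,"delta_pos": [20,-55,-16],"dr": [0,0,0]},{"grip": 45,"delta_pos": [10,0,0],"dr": [0,0,0]},{"grip": 45,"delta_pos": [0,0,0],"dr": [0,0,0]}]}}

```text
clock: 24.58
position: [0.4276, 0.1557, 0.1472]
tcp_rot: [1.711, 0.784, -1.711]
force: [0.4, 0.3, -0.2]
finger_gap: 0.045
```

Run:
```python
from h import *
plan(.4272,.1573,.041,-41)
p,d=env.read_camera('scene');crop('s',p,290,110,450,300,3,'pics/c11.png')
```

```text
t 24.57 pos [0.4276 0.1557 0.1472] gap 45.0 F [ 0.4  0.3 -0.2]
ytool yaw -40.77 xtool [-2.e-04 -3.e-04 -1.e+00]
dr deg [ 0.23  0.02 -0.  ]
delta after turn [106.2  -1.3  -0.9]
delta [106.2  -1.3  -1. ]
```

View pics/c11.png

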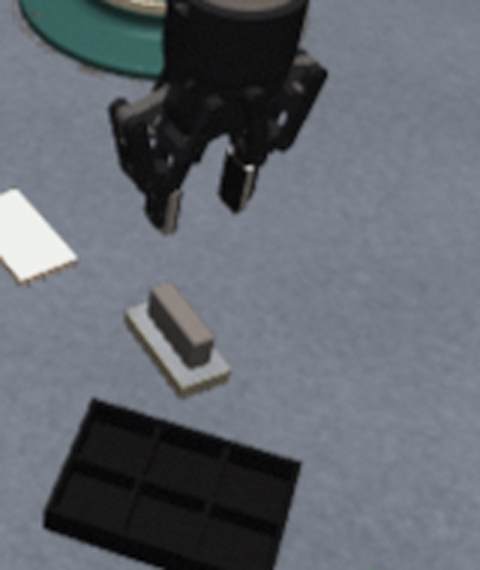

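The open jaws, at crop (165,220) and (240,200), straddle the rib of the block (crop (180,325)). Descending.

Call:
{"op": "apply_moves", "data": {"increments": [{"grip": 45,"delta_pos": [50,-1,-1],"dr": [0.2,0,0]},{"grip": 45,"delta_pos": [35,0,0],"dr": [0,0,0]},{"grip": 45,"delta_pos": [21,0,0],"dr": [0,0,0]},{"grip": 45,"delta_pos": [0,0,0],"dr": [0,0,0]},{"grip": 0,"delta_pos": [0,0,0],"dr": [0,0,0]},{"grip": 0,"delta_pos": [0,0,0],"dr": [0,0,0]},{"grip": 0,"delta_pos": [0,0,0],"dr": [0,0,0]},{"grip": 0,"delta_pos": [0,0,0],"dr": [0,0,0]}]}}

```text
clock: 25.62
position: [0.4283, 0.1576, 0.0429]
tcp_rot: [1.717, 0.779, -1.712]
force: [0.6, -4.7, 7.0]
finger_gap: 0.017
```

Call:
{"op": "apply_moves", "data": {"increments": [{"grip": 0,"delta_pos": [-20,0,0],"dr": [0,0,0]},{"grip": 0,"delta_pos": [-50,0,0],"dr": [-9.1,0,0]},{"grip": 0,"delta_pos": [-60,0,0],"dr": [-9.1,0,0]},{"grip": 0,"delta_pos": [-10,0,0],"dr": [-9.1,0,0]},{"grip": 0,"delta_pos": [0,0,0],"dr": [-9.1,0,0]}]}}

```text
clock: 26.25
position: [0.4278, 0.1577, 0.1834]
tcp_rot: [1.268, 1.171, -1.263]
force: [-0.4, 0.2, -3.4]
finger_gap: 0.0172
```

Run:
```python
from h import *
plan(.5549,-.1212,.17,-4.6)
```

```text
t 26.25 pos [0.4278 0.1577 0.1834] gap 17.2 F [-0.4  0.2 -3.4]
ytool yaw -4.4 xtool [ 2.9e-03  9.0e-04 -1.0e+00]
dr deg [ 0.2  -0.07 -0.16]
delta after turn [ 13.4 149.1 267.8]
delta [ 13.5 148.1 268.4]
```

Call:
{"op": "apply_moves", "data": {"increments": [{"grip": 0,"delta_pos": [0,20,36],"dr": [0,0,0]},{"grip": 0,"delta_pos": [0,26,47],"dr": [0,0,0]},{"grip": 0,"delta_pos": [0,26,47],"dr": [0,0,0]},{"grip": 0,"delta_pos": [0,26,47],"dr": [0,0,0]},{"grip": 0,"delta_pos": [0,26,47],"dr": [0,0,0]},{"grip": 0,"delta_pos": [0,25,44],"dr": [0,0,0]},{"grip": 0,"delta_pos": [0,0,0],"dr": [0,0,0]},{"grip": 0,"delta_pos": [0,0,0],"dr": [0,0,0]}]}}

```text
clock: 27.25
position: [0.5537, -0.1216, 0.1815]
tcp_rot: [1.27, 1.169, -1.27]
force: [-0.1, 0.5, -1.9]
finger_gap: 0.0167
```

Run:
```python
from h import *
plan(.5553,-.1212,.049,-4.6)
p,d=env.read_camera('scene');crop('s',p,50,100,270,270,3,'pics/c12.png')
```

```text
t 27.25 pos [ 0.5537 -0.1216  0.1815] gap 16.7 F [-0.1  0.5 -1.9]
ytool yaw -4.73 xtool [-2.e-04  3.e-04 -1.e+00]
dr deg [-0.13 -0.01  0.01]
delta after turn [132.5   1.6  -0.5]
delta [132.5   1.6  -0.5]
```

View pics/c12.png

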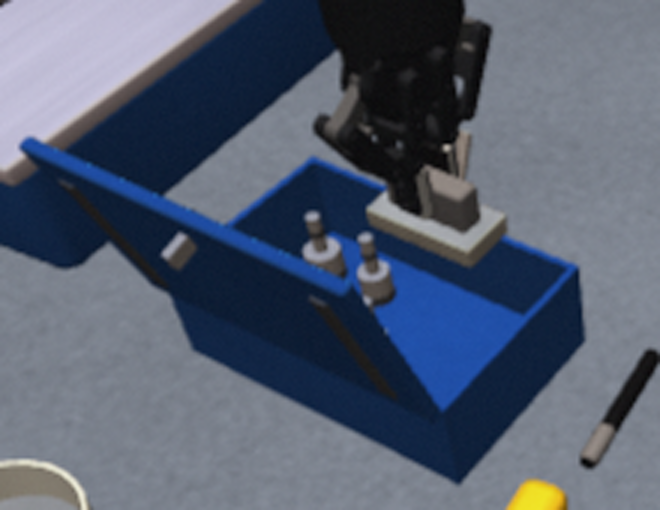

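Run:
```python
from h import *
p,d=env.read_camera('scene')
crop('s',p,150,130,230,200,8,'pics/c13.png')
tc=np.array([.5537,-.1216]);ax=np.array([np.cos(-.081),np.sin(-.081)]);ay=np.array([-ax[1],ax[0]])
for x,y,n in [(508,222,'R'),(470,262,'near-R bottomish'),(367,210,'L'),(507,218,'R top')]:
    u,v=50+x/3-.5,100+y/3-.5
    for z in(.14,.155): 
        w=px2w('scene',0,u,v,z)[:2]-tc; print(n,z,(w@ax).round(4),(w@ay).round(4))
q=d[int(100+235/3),int(50+440/3)];print(px2w('scene',q,50+440/3,100+235/3))
```

```text
R 0.14 -0.0265 0.0374
R 0.155 -0.0132 0.0487
near-R bottomish 0.14 0.0154 0.0389
near-R bottomish 0.155 0.0275 0.0501
L 0.14 0.0088 -0.0472
L 0.155 0.0211 -0.0334
R top 0.14 -0.0294 0.0346
R top 0.155 -0.016 0.046
[ 0.5730111  -0.10163121  0.15483211]
```

View pics/c13.png

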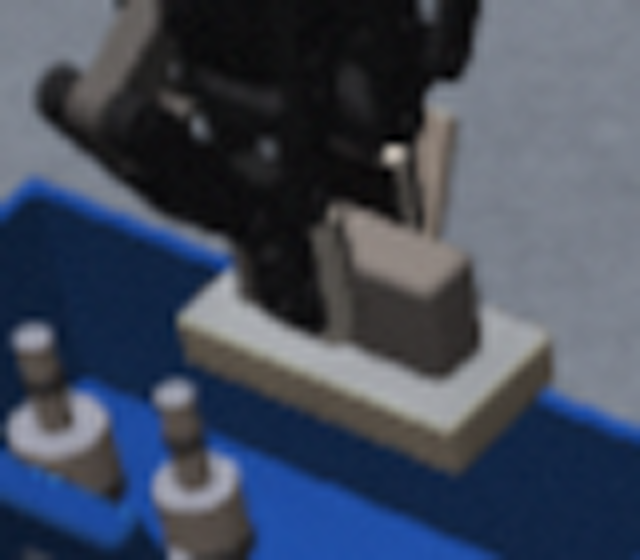

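The block is held with its base about 7 mm off towards +y, so I shift 8 mm towards −y and lower it.

Call:
{"op": "apply_moves", "data": {"increments": [{"grip": 0,"delta_pos": [30,1,8],"dr": [0,0,0]},{"grip": 0,"delta_pos": [40,0,0],"dr": [0,0,0]},{"grip": 0,"delta_pos": [40,0,0],"dr": [0,0,0]},{"grip": 0,"delta_pos": [20,0,0],"dr": [0,0,0]},{"grip": 0,"delta_pos": [0,0,0],"dr": [0,0,0]}]}}

```text
clock: 27.98
position: [0.554, -0.1292, 0.0511]
tcp_rot: [1.269, 1.17, -1.269]
force: [0.4, -0.2, -2.6]
finger_gap: 0.0172
```

Run:
```python
from h import *
plan(.5553,-.129,.049,-4.6)
p,d=env.read_camera('scene');crop('s',p,50,100,270,270,3,'pics/c14.png')
```

```text
t 27.98 pos [ 0.554  -0.1292  0.0511] gap 17.2 F [ 0.4 -0.2 -2.6]
ytool yaw -4.67 xtool [-9.e-04  3.e-04 -1.e+00]
dr deg [-0.07 -0.01  0.05]
delta after turn [ 2.1  1.3 -0.3]
delta [ 2.1  1.3 -0.3]
```

View pics/c14.png

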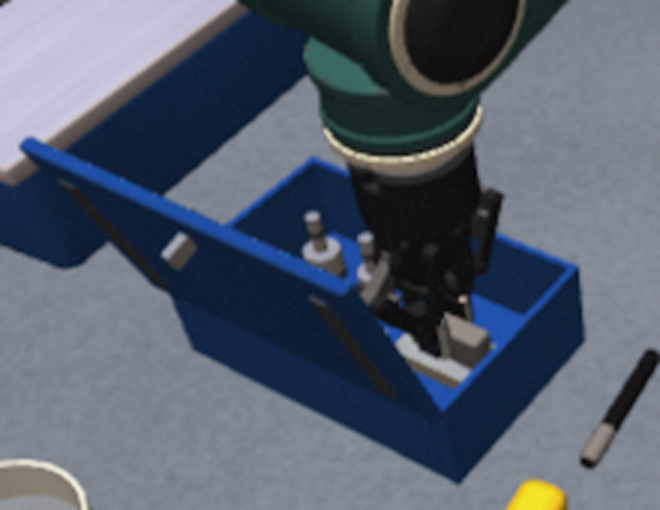

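The block is just above the case floor (crop (455,350)), inside the walls. Releasing.

Call:
{"op": "apply_moves", "data": {"increments": [{"grip": 0,"delta_pos": [2,0,0],"dr": [0,0,0]},{"grip": 32,"delta_pos": [0,0,0],"dr": [0,0,0]},{"grip": 32,"delta_pos": [0,0,0],"dr": [0,0,0]},{"grip": 32,"delta_pos": [-40,0,0],"dr": [0,0,0]},{"grip": 32,"delta_pos": [-60,0,0],"dr": [0,0,0]},{"grip": 20,"delta_pos": [-60,0,0],"dr": [0,0,0]},{"grip": 10,"delta_pos": [-60,0,-60],"dr": [0,0,0]},{"grip": 0,"delta_pos": [-40,0,-60],"dr": [0,0,0]}]}}

```text
clock: 29.02
position: [0.5621, -0.0333, 0.2909]
tcp_rot: [1.272, 1.166, -1.269]
force: [1.0, 0.4, -1.2]
finger_gap: 0.0002
```

Call:
{"op": "apply_moves", "data": {"increments": [{"grip": 0,"delta_pos": [0,0,-60],"dr": [0,0,0]},{"grip": 0,"delta_pos": [0,0,-60],"dr": [0,0,0]}]}}

```text
clock: 29.28
position: [0.5719, 0.0875, 0.2892]
tcp_rot: [1.271, 1.168, -1.268]
force: [0.9, -0.9, 0.2]
finger_gap: -0.0
```

Run:
```python
from h import *
p,d=env.read_camera('top');np.savez('top2.npz',p=p,d=d);crop('s',p,290,90,480,245,4,'pics/c15.png')
plan(.5553,-.129,.049,-4.6)
c=env.calibration('top');K,T=c['K'],c['T']
v,u=np.mgrid[0:420,0:560]
P=np.stack([(u-K[0,2])/K[0,0]*d,(v-K[1,2])/K[1,1]*d,d],-1)@T[:3,:3].T+T[:3,3]
P[d==0]=np.nan
def reg(a,b,c,e,lo,hi):
    q=P[a:b,c:e].reshape(-1,3);return q[(q[:,2]>lo)&(q[:,2]<hi)]
q=reg(95,150,325,475,.21,.235);print('lidedge',q.mean(0).round(4),len(q),q.max(0),q.min(0))
```

```text
t 29.32 pos [0.5718 0.0932 0.2887] gap 0.1 F [-0.5  5.  -0.7]
ytool yaw -4.55 xtool [ 8.0e-04  2.5e-03 -1.0e+00]
dr deg [ 0.05 -0.15 -0.03]
delta after turn [239.7   1.4 222.8]
delta [239.1   1.  223.4]
lidedge [ 0.6682 -0.1956  0.2171] 888 [ 0.68520077 -0.07541172  0.22525232] [ 0.6530219  -0.31547209  0.21012499]
```

View pics/c15.png

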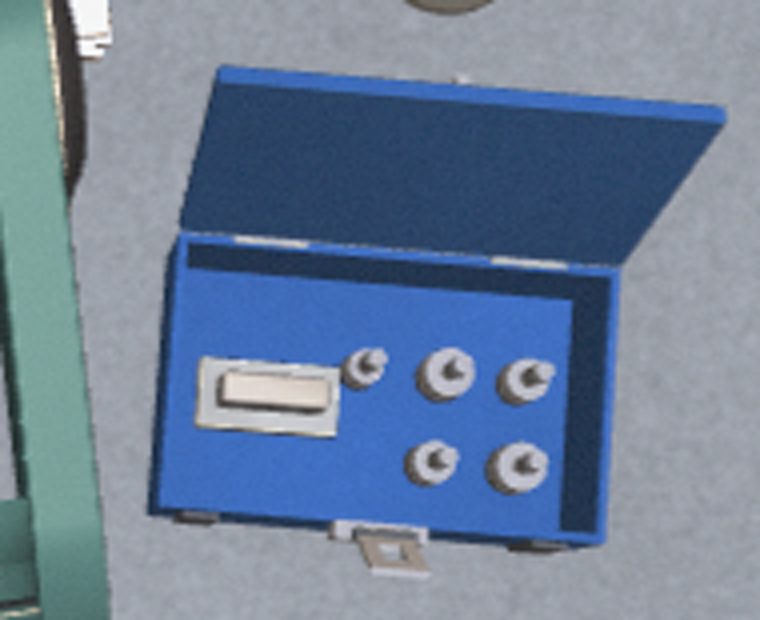

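All five bits and the block lie in the case: the block is at crop (267,397), the bits are at (364,367), (447,373), (525,378), (432,462) and (518,467), and the lid is still open. Next I close the jaws, turn the tool a quarter and go behind the lid, off to the side of the staple.

Call:
{"op": "apply_moves", "data": {"increments": [{"grip": 0,"delta_pos": [-2,0,0],"dr": [10.6,0,0]},{"grip": 0,"delta_pos": [-2,0,0],"dr": [10.6,0,0]},{"grip": 0,"delta_pos": [-2,0,0],"dr": [10.6,0,0]},{"grip": 0,"delta_pos": [-2,0,0],"dr": [10.6,0,0]},{"grip": 0,"delta_pos": [-2,0,0],"dr": [10.6,0,0]},{"grip": 0,"delta_pos": [0,0,0],"dr": [10.6,0,0]},{"grip": 0,"delta_pos": [0,0,0],"dr": [10.6,0,0]},{"grip": 0,"delta_pos": [0,0,0],"dr": [10.6,0,0]}]}}

```text
clock: 30.32
position: [0.5719, 0.0856, 0.2986]
tcp_rot: [2.221, 0.003, -2.22]
force: [0.6, -0.8, -0.5]
finger_gap: 0.0002
```

Run:
```python
from h import *
print(env.observe()['joints'].round(2))
cx,cy,y=.55,-.186,-.081
c,s=np.cos(y),np.sin(y)
def W(a,b):return cx+c*a-s*b,cy+s*a+c*b
print(W(.165,.06)); plan(*W(.165,.06),.30,-94.6)
print('cup',px2w('top',0,410,65,.05))
```

```text
[ 0.1  -0.1   1.59  0.    1.66  1.67]
(np.float64(0.719313700714611), np.float64(-0.13954711257281022))
t 30.32 pos [0.5719 0.0856 0.2986] gap 0.2 F [ 0.6 -0.8 -0.5]
ytool yaw -89.86 xtool [ 5.e-04  1.e-04 -1.e+00]
dr deg [ 4.74 -0.03  0.01]
delta after turn [  -1.4  212.6 -165. ]
delta [  -1.4  225.5 -146.8]
cup [ 0.82936739 -0.24825236  0.05      ]
```

Call:
{"op": "apply_moves", "data": {"increments": [{"grip": 0,"delta_pos": [0,0,-25],"dr": [4.7,0,0]},{"grip": 0,"delta_pos": [0,25,-50],"dr": [0,0,0]},{"grip": 0,"delta_pos": [0,35,-50],"dr": [0,0,0]},{"grip": 0,"delta_pos": [0,50,-38],"dr": [0,0,0]},{"grip": 0,"delta_pos": [0,55,0],"dr": [0,0,0]},{"grip": 0,"delta_pos": [0,48,0],"dr": [0,0,0]},{"grip": 0,"delta_pos": [0,0,0],"dr": [0,0,0]}]}}

```text
clock: 31.2
position: [0.7184, -0.1397, 0.2981]
tcp_rot: [-2.182, 0.084, 2.183]
force: [1.3, 0.9, -0.6]
finger_gap: -0.0001
```

Run:
```python
from h import *
plan(.7193,-.1395,.205,-94.6)
p,d=env.read_camera('scene');crop('s',p,0,60,290,270,2.7,'pics/c16.png')
```

```text
t 31.2 pos [ 0.7184 -0.1397  0.2981] gap -0.1 F [ 1.3  0.9 -0.6]
ytool yaw -94.41 xtool [-3.e-04 -4.e-04 -1.e+00]
dr deg [ 0.19  0.01 -0.02]
delta after turn [93.1 -0.3 -0.9]
delta [93.1 -0.3 -0.9]
```

View pics/c16.png

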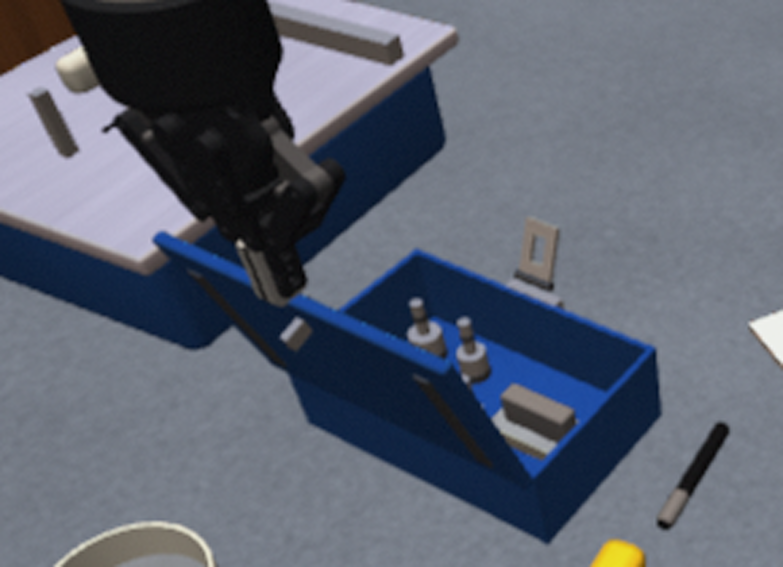

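The jaws are closed above and behind the lid's free edge (tips at crop (275,290)), and the staple is at (295,333). Going down behind the lid.

Call:
{"op": "apply_moves", "data": {"increments": [{"grip": 0,"delta_pos": [40,0,-4],"dr": [0,0,0]},{"grip": 0,"delta_pos": [40,0,0],"dr": [0,0,0]},{"grip": 0,"delta_pos": [10,0,0],"dr": [0,0,0]},{"grip": 0,"delta_pos": [0,0,0],"dr": [0,0,0]}]}}

```text
clock: 31.75
position: [0.7229, -0.136, 0.2089]
tcp_rot: [-2.185, 0.079, 2.184]
force: [-0.3, -0.3, 0.4]
finger_gap: 0.0004
```

Run:
```python
from h import *
plan(.7193,-.1395,.205,-94.6)
p,d=env.read_camera('scene');crop('s',p,0,60,290,270,2.7,'pics/c17.png')
```

```text
t 31.75 pos [ 0.7229 -0.136   0.2089] gap 0.4 F [-0.3 -0.3  0.4]
ytool yaw -94.17 xtool [ 2.e-04  1.e-04 -1.e+00]
dr deg [ 0.43 -0.01  0.  ]
delta after turn [3.9 3.8 3.3]
delta [3.9 3.8 3.4]
```

View pics/c17.png

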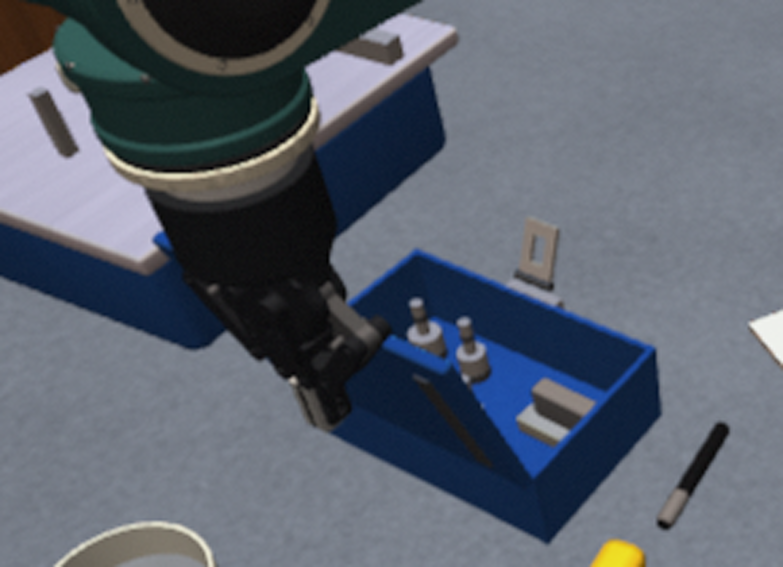

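The tool is behind the lid, with its tips at crop (322,415). The block in the case was nudged a little towards +y between pictures, to about (557,405), and is still inside. Pushing the lid towards the robot past upright, then backing off.

Call:
{"op": "apply_moves", "data": {"increments": [{"grip": 0,"delta_pos": [0,0,20],"dr": [0,0,0]},{"grip": 0,"delta_pos": [0,0,22],"dr": [0,0,0]},{"grip": 0,"delta_pos": [0,0,22],"dr": [0,0,0]},{"grip": 0,"delta_pos": [0,0,20],"dr": [0,0,0]},{"grip": 0,"delta_pos": [0,0,14],"dr": [0,0,0]},{"grip": 0,"delta_pos": [0,0,0],"dr": [0,0,0]}]}}

```text
clock: 32.55
position: [0.6249, -0.1294, 0.2097]
tcp_rot: [-2.186, 0.081, 2.182]
force: [0.0, 0.3, -0.9]
finger_gap: 0.0001
```

Run:
```python
from h import *
plan(.7193,-.1395,.205,-94.6)
p,d=env.read_camera('scene');crop('s',p,0,60,290,270,2.7,'pics/c18.png')
```

```text
t 32.55 pos [ 0.6249 -0.1294  0.2097] gap 0.1 F [ 0.   0.3 -0.9]
ytool yaw -94.21 xtool [ 1.9e-03 -5.0e-04 -1.0e+00]
dr deg [ 0.39 -0.11 -0.02]
delta after turn [  4.7   2.5 -94.9]
delta [  4.8   3.1 -94.8]
```

View pics/c18.png

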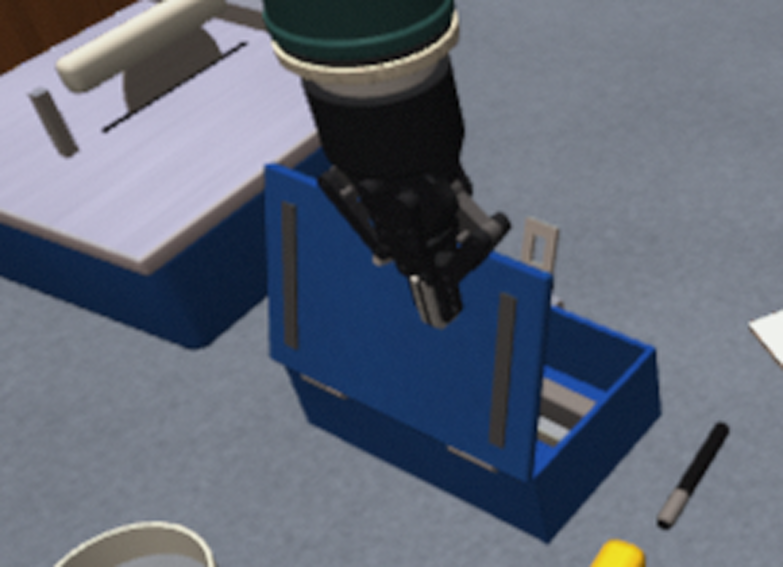

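The lid is now just past upright in the picture. Backing off and letting it fall.

Call:
{"op": "apply_moves", "data": {"increments": [{"grip": 0,"delta_pos": [0,0,0],"dr": [0,0,0]},{"grip": 0,"delta_pos": [0,0,-20],"dr": [0,0,0]},{"grip": 0,"delta_pos": [0,0,-20],"dr": [0,0,0]},{"grip": 0,"delta_pos": [0,0,0],"dr": [0,0,0]}]}}

```text
clock: 33.1
position: [0.6659, -0.1324, 0.2073]
tcp_rot: [-2.183, 0.08, 2.185]
force: [0.3, 0.0, -0.0]
finger_gap: -0.0
```

Run:
```python
from h import *
plan(.7193,-.1395,.205,-94.6)
p,d=env.read_camera('scene');crop('s',p,0,60,290,270,2.7,'pics/c19.png')
```

```text
t 33.1 pos [ 0.6659 -0.1324  0.2073] gap -0.0 F [ 0.3  0.  -0. ]
ytool yaw -94.2 xtool [-1.e-03  3.e-04 -1.e+00]
dr deg [0.4  0.06 0.01]
delta after turn [  2.3   2.8 -53.8]
delta [  2.3   3.2 -53.8]
```

View pics/c19.png

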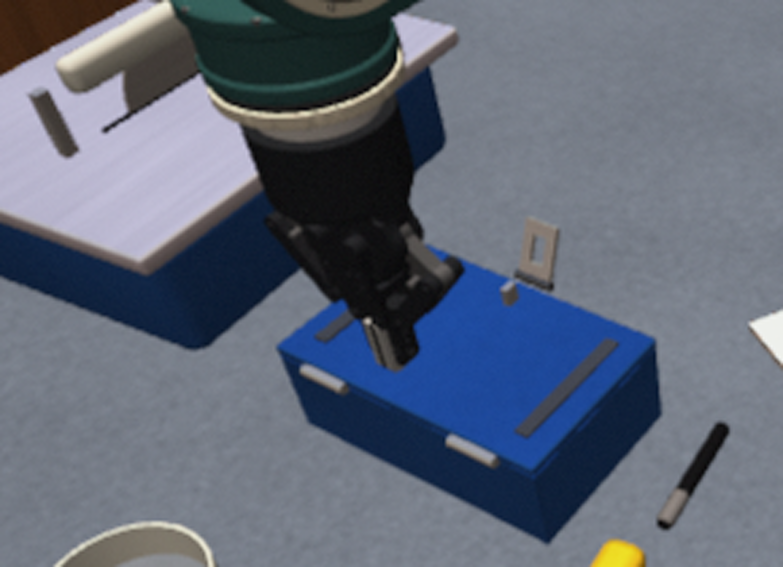

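The lid has fallen shut, its far edge on the case rim, and the hasp still stands at crop (540,245) with the staple at (509,293). Going over to the robot's side of the hasp.

Call:
{"op": "apply_moves", "data": {"increments": [{"grip": 0,"delta_pos": [-30,0,20],"dr": [0,0,0]},{"grip": 0,"delta_pos": [-10,10,50],"dr": [0,0,0]},{"grip": 0,"delta_pos": [0,10,55],"dr": [0,0,0]},{"grip": 0,"delta_pos": [0,10,55],"dr": [0,0,0]},{"grip": 0,"delta_pos": [0,10,50],"dr": [0,0,0]},{"grip": 0,"delta_pos": [0,10,30],"dr": [0,0,0]},{"grip": 0,"delta_pos": [0,0,10],"dr": [0,0,0]},{"grip": 0,"delta_pos": [0,0,0],"dr": [0,0,0]}]}}

```text
clock: 34.15
position: [0.3919, -0.1623, 0.2484]
tcp_rot: [-2.185, 0.081, 2.183]
force: [0.4, 0.4, 0.2]
finger_gap: -0.0002
```

Run:
```python
from h import *
cx,cy,y=.55,-.186,-.081
c,s=np.cos(y),np.sin(y)
def W(a,b):return cx+c*a-s*b,cy+s*a+c*b
plan(*W(-.15,.0),.136,-94.6)
p,d=env.read_camera('scene');crop('s',p,60,60,300,270,2.7,'pics/c20.png')
```

```text
t 34.15 pos [ 0.3919 -0.1623  0.2484] gap -0.2 F [0.4 0.4 0.2]
ytool yaw -94.23 xtool [ 9.e-04 -3.e-04 -1.e+00]
dr deg [ 0.37 -0.05 -0.01]
delta after turn [112.4  10.8  -9.5]
delta [112.4  10.8  -9.4]
```

View pics/c20.png

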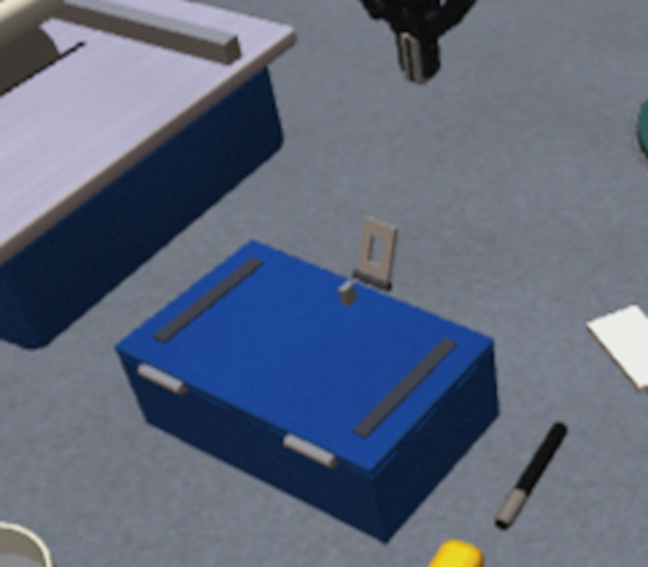

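The lid is shut and the tool hangs clear on the robot's side, with its tips at crop (418,70). Lowering next to the hasp.

Call:
{"op": "apply_moves", "data": {"increments": [{"grip": 0,"delta_pos": [40,12,0],"dr": [0,0,0]},{"grip": 0,"delta_pos": [40,0,0],"dr": [0,0,0]},{"grip": 0,"delta_pos": [30,0,0],"dr": [0,0,0]},{"grip": 0,"delta_pos": [0,0,0],"dr": [0,0,0]}]}}

```text
clock: 34.7
position: [0.3909, -0.1737, 0.1361]
tcp_rot: [-2.179, 0.077, 2.188]
force: [0.3, 0.2, 0.8]
finger_gap: 0.0002
```

Run:
```python
from h import *
cx,cy,y=.55,-.186,-.081
c,s=np.cos(y),np.sin(y)
def W(a,b):return cx+c*a-s*b,cy+s*a+c*b
plan(*W(-.08,.0),.136,-94.6)
p,d=env.read_camera('scene');crop('s',p,60,60,300,270,2.7,'pics/c21.png')
```

```text
t 34.7 pos [ 0.3909 -0.1737  0.1361] gap 0.2 F [0.3 0.2 0.8]
ytool yaw -94.17 xtool [-0.0038  0.0021 -1.    ]
dr deg [0.43 0.23 0.1 ]
delta after turn [  0.1  -0.6 -79.6]
delta [ -0.2   0.  -79.6]
```

View pics/c21.png

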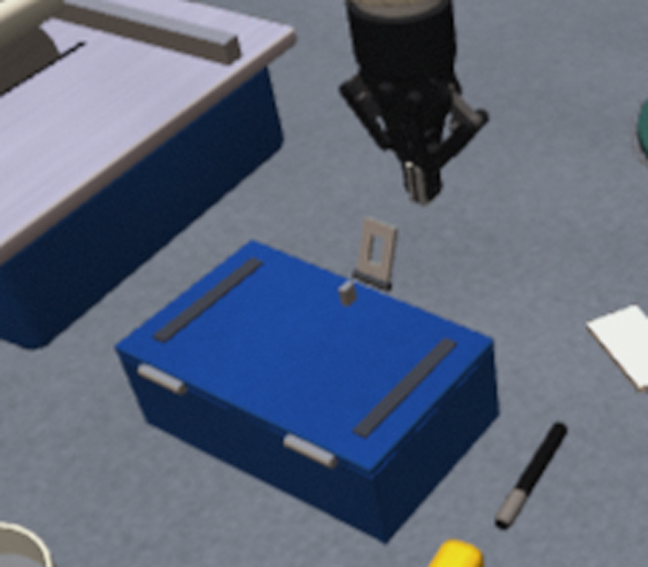

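The tips at crop (422,195) line up with the hasp. Pushing it over.

Call:
{"op": "apply_moves", "data": {"increments": [{"grip": 0,"delta_pos": [0,0,-25],"dr": [0,0,0]},{"grip": 0,"delta_pos": [0,0,-20],"dr": [0,0,0]},{"grip": 0,"delta_pos": [0,0,-15],"dr": [0,0,0]},{"grip": 0,"delta_pos": [0,0,-12],"dr": [0,0,0]},{"grip": 0,"delta_pos": [0,0,-10],"dr": [0,0,0]},{"grip": 0,"delta_pos": [0,0,0],"dr": [0,0,0]},{"grip": 0,"delta_pos": [0,0,0],"dr": [0,0,0]}]}}

```text
clock: 35.62
position: [0.4726, -0.1804, 0.1382]
tcp_rot: [-2.184, 0.08, 2.184]
force: [-0.6, 0.7, -0.4]
finger_gap: 0.0004
```

Run:
```python
from h import *
plan(.4,-.17,.136,-94.6)
p,d=env.read_camera('scene');crop('s',p,60,60,300,270,2.7,'pics/c22.png')
```

```text
t 35.62 pos [ 0.4726 -0.1804  0.1382] gap 0.4 F [-0.6  0.7 -0.4]
ytool yaw -94.21 xtool [-2.e-04  1.e-04 -1.e+00]
dr deg [0.39 0.01 0.  ]
delta after turn [ 2.2 -4.5 73.2]
delta [ 2.2 -5.  73.2]
```

View pics/c22.png

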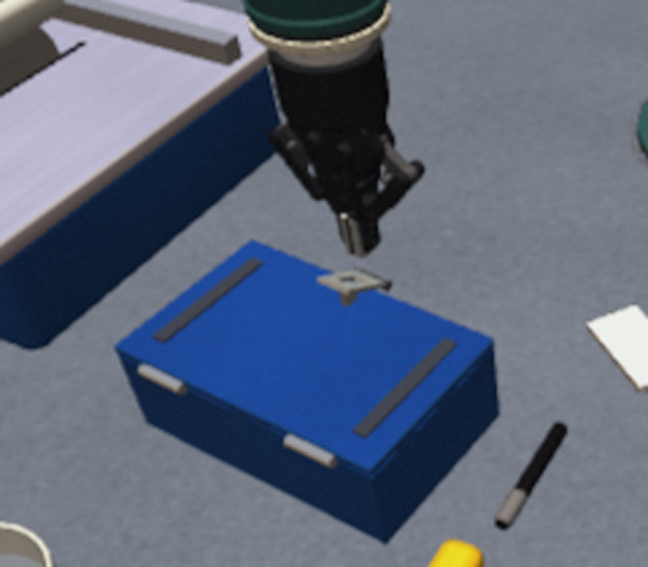

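The hasp has gone over but is not flat yet: it is either still falling or resting on the staple at crop (347,293). Backing off and looking again.

Call:
{"op": "apply_moves", "data": {"increments": [{"grip": 0,"delta_pos": [-20,0,0],"dr": [0,0,0]},{"grip": 0,"delta_pos": [-30,0,0],"dr": [0,0,0]},{"grip": 0,"delta_pos": [0,0,0],"dr": [0,0,0]},{"grip": 0,"delta_pos": [0,0,0],"dr": [0,0,0]}]}}

```text
clock: 36.17
position: [0.4728, -0.1804, 0.1886]
tcp_rot: [-2.185, 0.081, 2.183]
force: [1.0, 0.1, -0.2]
finger_gap: 0.0001
```

Run:
```python
from h import *
p,d=env.read_camera('scene');crop('s',p,150,120,230,190,8,'pics/c23.png')
```

View pics/c23.png

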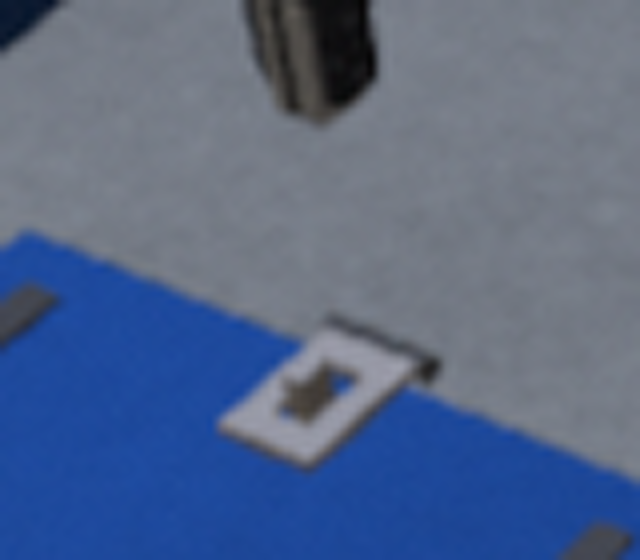

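The hasp lies flat on the lid with the staple standing through its slot (crop (312,393)). Retreating so the top camera can check the heights.

Call:
{"op": "apply_moves", "data": {"increments": [{"grip": 0,"delta_pos": [-40,0,0],"dr": [0,0,0]},{"grip": 0,"delta_pos": [-40,-50,0],"dr": [0,0,0]},{"grip": 0,"delta_pos": [0,-60,0],"dr": [0,0,0]},{"grip": 0,"delta_pos": [0,-60,0],"dr": [0,0,0]},{"grip": 0,"delta_pos": [0,-60,0],"dr": [0,0,0]},{"grip": 0,"delta_pos": [0,-50,0],"dr": [0,0,0]},{"grip": 0,"delta_pos": [0,0,0],"dr": [0,0,0]},{"grip": 0,"delta_pos": [0,0,0],"dr": [0,0,0]}]}}

```text
clock: 37.22
position: [0.4932, 0.0975, 0.2667]
tcp_rot: [-2.183, 0.08, 2.186]
force: [-0.3, 0.3, -0.2]
finger_gap: 0.0002
```

Run:
```python
from h import *
p,d=env.read_camera('top');cv2.imwrite('pics/t3.png',p[:,:,::-1])
c=env.calibration('top');K,T=c['K'],c['T']
v,u=np.mgrid[0:420,0:560]
P=np.stack([(u-K[0,2])/K[0,0]*d,(v-K[1,2])/K[1,1]*d,d],-1)@T[:3,:3].T+T[:3,3]
P[d==0]=np.nan
cx,cy,y=.55,-.186,-.081;cc,s=np.cos(y),np.sin(y)
X=(P[...,0]-cx)*cc+(P[...,1]-cy)*s;Y=-(P[...,0]-cx)*s+(P[...,1]-cy)*cc
def zz(a,b,e,f):
    m=(X>a)&(X<b)&(Y>e)&(Y<f);return np.nanmedian(P[...,2][m]).round(4),m.sum()
print('lid front',zz(-.07,-.05,.05,.1),zz(-.07,-.05,-.1,-.05),'mid',zz(-.01,.01,-.05,.05),'rear',zz(.05,.07,-.03,.03))
print('hasp near tip',zz(-.042,-.034,-.012,.012),'near hinge',zz(-.075,-.065,-.012,.012))
s=env.observe();print(s['clock'],s['position'],s['force'])
```

```text
lid front (np.float64(0.0852), np.int64(218)) (np.float64(0.0858), np.int64(220)) mid (np.float64(0.0851), np.int64(435)) rear (np.float64(0.0852), np.int64(256))
hasp near tip (np.float64(0.091), np.int64(41)) near hinge (np.float64(0.0901), np.int64(49))
37.275 [0.49323101 0.09694784 0.26683949] [ 0.23814673  0.19083139 -0.16737046]
```

View pics/t3.png

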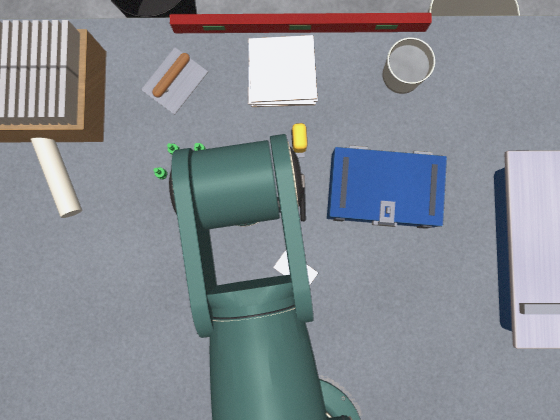

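The lid lies level at 85 mm, the hasp lies flat on it at 90–91 mm around (387,213), and the tape, marker and offcut are where they were. Handing in.

```bash
python3 -c "
from workcell import env
print(env.finish_job())"
```

```text
the job is handed in; nothing more can be done
None
```

The kit is packed and the case is closed; I handed the job in at about 37 s of the 210 s allowed, and no verdict is reported.

- **Packing:** I put all five grey core bits from the tray and the rubbing block into the case. I left the three green look-alikes on the bench.
- **Closing:** I pushed the lid past upright from behind, let it fall on its own, then swung the hasp over.
- **Last checks:**
  - The lid is level at 85 mm front, middle and rear, so it is shut.
  - The hasp is flat at 90–91 mm with the staple through its slot.
  - The tape measure is where it was; the marker and offcut look unmoved as far as the arm let me see them. I did not measure any of the three.
  - The arm stood clear with no force on it.

Two things did not go quite as planned:
- **Block off centre:** It sat about 7 mm off centre in the jaws, which I corrected before lowering it.
- **Block moved in the case:** It shifted a little while the robot was away from it, before the lid closed. It was still inside in the pictures, but I could not look at the contents again once the lid was shut.

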